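# Deburr the pump hole of a topping-pan cover

## Robot

A 6-joint arm with a two-finger parallel gripper is mounted at the origin on the work surface. World frame = base frame: x ahead of the robot, y to its left, z up, the work surface at z = 0. Lengths are in mm, angles in rad, forces in N, time in s.
With the tool pointing down it reaches from about 350 to 775 mm from the base axis. Payload 7.3 kg.
Tool frame: the origin (TCP) lies on the centre line of the jaws, within the pads' length; the fingertips stand 22 mm ahead of it and the grasp point (between the pads) lies 3 mm ahead of it; x points along the fingers, z is the direction in which the jaws open and shut, and the axes are right-handed (so a half turn about x gives the same grasp; the last joint's range is limited). The gripper opens to 92 mm and grips with 3 to 60 N. Pads are 19 mm wide; open, the fingers measure 130 mm over their backs; the gripper's body (75 mm by 190 mm) begins 47 mm behind the grasp point.
Start: joints at [-1.414, 0.342, 1.524, -0, 1.275, -0.146], TCP at [156.574, -501.126, 248.741] pointing down, gripper open.
Joint ranges: [-2.53, 2.53], [-0.77, 2.02], [0.04, 2.7], [-1, 4.14], [0.28, 2.66], [-3.11, 3.11]. Speed limits (rad/s): [2.57, 2.57, 3.14, 3.14, 3.14, 3.14].

## Interface

Orientations are given as [roll, pitch, yaw] about the fixed x, y, z axes, in that order (R = Rz(yaw) Ry(pitch) Rx(roll)).
In Python, from plant import readout, imaging, bot gives the robot as it stands.
- The arm moves only by the tool arm_command, never from a script. Its argument "plan" is a list of rows, each an object of numbers: "tx", "ty", "tz": the shift along the tool's x, y, z in cm; "wx", "wy", "wz": the turn, a rotation vector about the tool's x, y, z in rad; "jaw": the opening, from -1 (shut) to 1 (fully open). In form: [{"tx": .., "ty": .., "tz": .., "wx": .., "wy": .., "wz": .., "jaw": ..}, ...]. A call has 1 to 20 rows; each row shifts and turns the commanded pose from where the row before left it, along the tool's axes as they then stand; what a row does not reach is not made up. A row lasts 1/10 s, in which the tool goes at most 50 mm and 8.59 degrees, less where a joint would pass 70% of its speed; a pose out of reach is approached as far as the arm can. A call with a gripper value outside its range is refused whole. The fingers move at their own pace and stop on an object; the grip force is fixed at half the most. Time passes only in rows, so rows that do not move let the fingers close. It gives the time, the measured TCP pose, the force and the opening at its end, in the units of the state.
- readout.get_obs(): the state, without advancing time (a new reading comes with each control period).
- imaging.capture(name): name is "scene" or "side" or "wrist"; returns the picture (400x640x3 uint8, blue, green, red); there is no depth.
- imaging.get_calibration(name): a dict with "fx", "fy", "cx", "cy" (pixels), "position" and "rotation" of the camera in the world; the wrist camera has in their place "mount" (4x4, takes a point from camera to tool coordinates, whose origin is the TCP and whose axes are the tool frame's). Camera axes: x right, y up, looking along -z (the intrinsics and any distortion apply to the point x, -y, -z); pixel columns grow to the right and rows downward; lengths in mm; the calibration is good to about 2 mm. A picture is of the moment at which its call begins: read the wrist's pose just before it. get_calibration takes no time and is no camera call.
- bot.close_job(): hands the job in, once; it reports no verdict.
The state is a dict: "time": time; "joint_positions": joint angles; "dq": joint speeds; "tau": joint torques, N m; "tool_pos": TCP position; "tcp_rot": TCP orientation; "contact_force": force on the tool from outside, world axes, zero at the start; "moment": the same for the moment, N m; "grip_width": finger opening in mm.
Only numpy, scipy, OpenCV 4.12 (cv2) and the standard library are available. Lean on these libraries where they do the work, as an engineer would, in place of code of your own. Each camera call takes 0.05 s, during which the arm holds its last target.

## Task

Take the square-handled deburring tool out of its holder and run its ball head once round the inner edge of the raised round lip on the pan cover: set it down next to the lip's ear, go slowly one full circle counter-clockwise seen from above without lifting, and lift off at the ear again. Feel your way, because the lip sits crooked: keep a light, steady push of about 6 N all the way and never go over 20 N. Then stand the tool back upright in its holder, let go, and do not disturb anything else on the counter.

Things in the scene. Friction and masses are not known exactly. Their poses are not given: they have to be found in the camera images.
- tool: Deburring tool standing upright in its holder, about 0.14 kg. Origin: centre of the underside of its round flange (40 mm across, 4 mm thick), which rests on the holder top; z up along the tool. Above the flange a black square handle, 26 x 26 mm (sides along x and y) and 64 mm tall (4 to 68 mm above the origin). Below the flange an 18 mm sleeve, 20 mm long.
- burr_head: The tool's steel ball head with fine blades, 20 mm across; origin at the ball's centre, 40 mm below the tool's origin on its axis when not pressed. It springs straight back into the sleeve along the tool's axis: 2.5 N per mm, no preload, at most 9 mm.
- holder: Fixed grey block, 70 x 70 x 70 mm, with one upright hole 28 mm across through its centre in which the tool stands. Origin: centre of its underside, z up. Another block just like it, which may stand on either side of this one, carries a round wooden-handled dough tool.
- pan: Fixed steel pan with a flat cover, 190 mm (x) by 160 mm (y), cover top 70 mm above the counter. Origin: centre of its underside, z up; its +x points from the middle of the hole to the lip's ear. A low grip bar, up to 80 mm high, lies on the cover on its -x edge.
- hole (a point): Nominal middle of the hole's raised lip, 82 mm above the counter, at mid-height of the lip's bar; axes as the pan's. The lip is a round bar 5 mm thick bent to a circle of 60 mm centre-line diameter (55 mm clear inside). The real lip sits crooked: it leans by up to 8 degrees in an unmeasured direction and lies up to 2 mm higher or lower than this point: feel its height.
- start (a point): Where to set down and lift off: the nominal ball centre when resting on the inner edge next to the ear, 25 mm from the hole's axis towards the ear and 11.5 mm above the hole point; axes as the pan's. The lip's push then acts upwards and inwards, 24 degrees off vertical; nearer the axis the ball wedges down inside the lip, beyond 30 mm it rolls off outside. The flat ear, 12 mm wide, sticks out 19 mm from the bar's centre line.

How it is judged (in metres and radians):
On the way, in this order (a step that is already met when the one before it is completed fails the run):
1. the ball head bears on the lip's inner edge next to the ear, pushed with 2.5 to 10 N, for 0.3 s (x of burr_head in the frame of hole between 0.0165 and 0.0335 m and y of burr_head in the frame of hole between -0.0085 and 0.0085 m and horizontal distance between burr_head and hole below 0.03 m and contact force between burr_head and pan between 2.5 and 10 N), for 0.3 s.
2. the head bears on the inner edge 45 degrees counter-clockwise from the ear (within a 17 mm square) with 2.5 to 10 N, for 0.3 s (x of burr_head in the frame of hole between 0.0092 and 0.0262 m and y of burr_head in the frame of hole between 0.0092 and 0.0262 m and horizontal distance between burr_head and hole below 0.03 m and contact force between burr_head and pan between 2.5 and 10 N), for 0.3 s.
3. the head bears on the inner edge 90 degrees counter-clockwise from the ear (within a 17 mm square) with 2.5 to 10 N, for 0.3 s (x of burr_head in the frame of hole between -0.0085 and 0.0085 m and y of burr_head in the frame of hole between 0.0165 and 0.0335 m and horizontal distance between burr_head and hole below 0.03 m and contact force between burr_head and pan between 2.5 and 10 N), for 0.3 s.
4. the head bears on the inner edge 135 degrees counter-clockwise from the ear (within a 17 mm square) with 2.5 to 10 N, for 0.3 s (x of burr_head in the frame of hole between -0.0262 and -0.0092 m and y of burr_head in the frame of hole between 0.0092 and 0.0262 m and horizontal distance between burr_head and hole below 0.03 m and contact force between burr_head and pan between 2.5 and 10 N), for 0.3 s.
5. the head bears on the inner edge 180 degrees counter-clockwise from the ear (within a 17 mm square) with 2.5 to 10 N, for 0.3 s (x of burr_head in the frame of hole between -0.0335 and -0.0165 m and y of burr_head in the frame of hole between -0.0085 and 0.0085 m and horizontal distance between burr_head and hole below 0.03 m and contact force between burr_head and pan between 2.5 and 10 N), for 0.3 s.
6. the head bears on the inner edge 225 degrees counter-clockwise from the ear (within a 17 mm square) with 2.5 to 10 N, for 0.3 s (x of burr_head in the frame of hole between -0.0262 and -0.0092 m and y of burr_head in the frame of hole between -0.0262 and -0.0092 m and horizontal distance between burr_head and hole below 0.03 m and contact force between burr_head and pan between 2.5 and 10 N), for 0.3 s.
7. the head bears on the inner edge 270 degrees counter-clockwise from the ear (within a 17 mm square) with 2.5 to 10 N, for 0.3 s (x of burr_head in the frame of hole between -0.0085 and 0.0085 m and y of burr_head in the frame of hole between -0.0335 and -0.0165 m and horizontal distance between burr_head and hole below 0.03 m and contact force between burr_head and pan between 2.5 and 10 N), for 0.3 s.
8. the head bears on the inner edge 315 degrees counter-clockwise from the ear (within a 17 mm square) with 2.5 to 10 N, for 0.3 s (x of burr_head in the frame of hole between 0.0092 and 0.0262 m and y of burr_head in the frame of hole between -0.0262 and -0.0092 m and horizontal distance between burr_head and hole below 0.03 m and contact force between burr_head and pan between 2.5 and 10 N), for 0.3 s.
9. full circle closed: the head bears on the inner edge next to the ear again with 2.5 to 10 N, for 0.3 s (all of step 1), for 0.3 s.
At the end, for the whole second after the job is handed in: The tool stands in its holder's hole again: its axis within 9 mm of the hole's, flange down on the holder's top within 3 mm, upright within 0.08 rad, at rest and released (horizontal distance between tool and holder below 0.009 m and z of tool in the frame of holder between 0.067 and 0.073 m and angle between tool's own z axis and vertical below 0.08 rad and linear speed of tool below 0.02 m/s); the robot touches nothing.
It fails at once if the ball head pushed on the lip or pan with more than 20 N (contact force between burr_head and pan above 20 N).
It fails at once if the ball lifted off the lip over the hole elsewhere than next to the ear (ball centre 22 to 32 mm above the hole point) (horizontal distance between burr_head and hole below 0.032 m and z of burr_head in the frame of hole between 0.022 and 0.032 m and not (x of burr_head in the frame of hole above 0.006 m and y of burr_head in the frame of hole between -0.02 and 0.02 m)).
It fails at once if the robot itself pressed on the pan or its lip with more than 5 N (contact force between any of the fingers, the arm and pan above 5 N).
It fails at once if a bystander moved by more than 20 mm (distance of any of sauce_a, sauce_b, spice, pump, spoon, cup, panlid from where it was at the start of the episode above 0.02 m).
It also fails if it takes over 72 s, if anything falls off the work surface, if the arm or the gripper's body presses on something with over 40 N, if the wrist force passes 120 N, or if a joint passes its speed limit or range.

## Working session

There is one attempt and no reset: what is moved stays moved. The work goes in short steps, Python scripts to look and compute and a tool call to move; the robot and the scene stay as the last step left them, time stands still between calls to the robot, and variables do not carry over. Pictures are saved under pics/ and viewed, and the job is handed in when it is done.

Besides the shell and the picture viewer there is one more tool, called after "Request:" as a command line: name --argument value ..., lists and objects as JSON in quotes. arm_command: Moves the arm, as the interface text tells. Its arguments: {"type":"object","properties":{"plan":{"type":"array"}},"required":["plan"]}

```bash
mkdir -p pics; ls; python3 - <<'E'
from plant import readout, imaging, bot
import cv2
o=readout.get_obs(); print(o)
for n in ["scene","side","wrist"]:
    print(n, imaging.get_calibration(n))
    cv2.imwrite(f"pics/{n}0.png", imaging.capture(n))
E
```

```text
pics
{'time': 0.0, 'joint_positions': array([-1.41400222e+00,  3.42735020e-01,  1.52506274e+00, -2.94224081e-05,
        1.27537101e+00, -1.45995194e-01]), 'dq': array([-3.70756664e-04,  6.95626599e-04, -1.33991914e-04,  4.49990750e-04,
        5.41076069e-05, -7.49347102e-04]), 'tau': array([-1.48099913e-03, -4.31247139e+01, -2.44220710e+01,  7.14990450e-02,
        5.59742725e-02, -1.25500501e-04]), 'tool_pos': array([ 156.50098772, -500.72555112,  248.0225925 ]), 'tcp_rot': array([3.013446  , 1.56921997, 1.74544756]), 'contact_force': array([-0.15438192, -0.48558798,  0.62481029]), 'moment': array([ 0.00701895,  0.00993971, -0.00266843]), 'grip_width': 92.08773669029421}
scene {'fx': 466.0363004802006, 'fy': 466.0363004802006, 'cx': 318.2359236935368, 'cy': 201.04166778563877, 'position': array([936.79411273, 401.73962237, 765.21777442]), 'rotation': array([ 0.60680364, -0.01511309,  2.24770761])}
side {'fx': 509.5734528893677, 'fy': 509.5734528893677, 'cx': 314.1557808348586, 'cy': 202.1255565092783, 'position': array([ 395.47923885, -591.47463925,  714.67828059]), 'rotation': array([ 0.82266009, -0.02124206, -0.19731434])}
wrist {'fx': 341.9688427352843, 'fy': 341.9688427352843, 'cx': 317.2864651530926, 'cy': 199.86727112993768, 'mount': array([[-7.69141190e-04,  2.70865991e-01, -9.62616758e-01,
        -1.36985964e+02],
       [ 1.08966987e-03,  9.62616699e-01,  2.70865103e-01,
         7.23500691e+01],
       [ 9.99999111e-01, -8.40600971e-04, -1.03554266e-03,
        -1.41873661e-01],
       [ 0.00000000e+00,  0.00000000e+00,  0.00000000e+00,
         1.00000000e+00]])}
```

View pics/scene0.png

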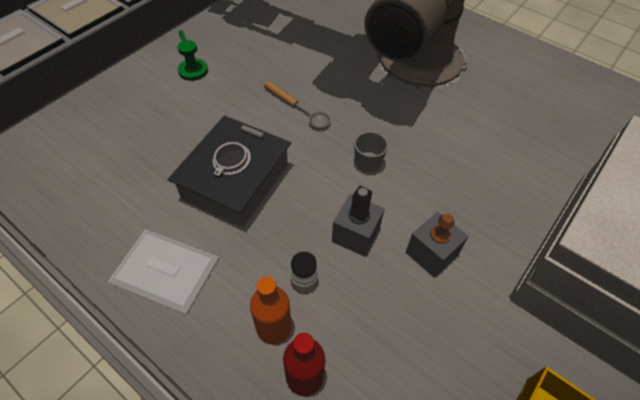

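View pics/side0.png

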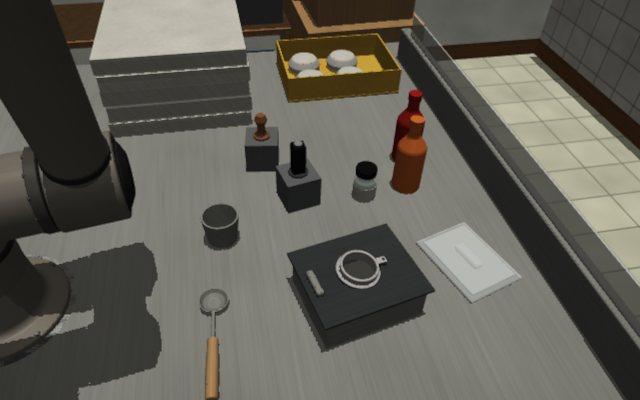

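View pics/wrist0.png

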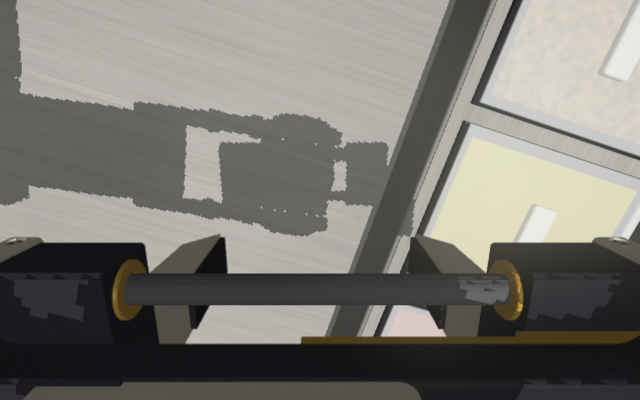

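```bash
cat > h.py <<'E'
import numpy as np, cv2
from scipy.spatial.transform import Rotation as R
from plant import readout, imaging, bot
def rot(rpy): return R.from_euler('xyz',rpy).as_matrix()
def cam(n,o=None):
    c=imaging.get_calibration(n)
    if n=='wrist':
        o=o or readout.get_obs(); M=np.array(c['mount']); Rt=rot(o['tcp_rot'])
        return c,Rt@M[:3,3]+o['tool_pos'],Rt@M[:3,:3]
    return c,c['position'],rot(c['rotation'])
def ray(n,uv,o=None):
    c,p,Rm=cam(n,o); d=Rm@np.array([(uv[0]-c['cx'])/c['fx'],-(uv[1]-c['cy'])/c['fy'],-1]); return p,d/np.linalg.norm(d)
def onz(n,uv,z,o=None):
    p,d=ray(n,uv,o); return p+d*(z-p[2])/d[2]
def proj(n,X,o=None):
    c,p,Rm=cam(n,o); q=(np.atleast_2d(X)-p)@Rm
    return np.c_[c['cx']+c['fx']*q[:,0]/-q[:,2], c['cy']+c['fy']*q[:,1]/q[:,2]]
def tri(rs):
    A=np.zeros((3,3));b=np.zeros(3)
    for p,d in rs:
        P=np.eye(3)-np.outer(d,d);A+=P;b+=P@p
    x=np.linalg.solve(A,b); return x,[np.linalg.norm((np.eye(3)-np.outer(d,d))@(x-p)) for p,d in rs]
def crop(src,dst,x0,y0,w,h,s):
    i=cv2.imread(src)[y0:y0+h,x0:x0+w]; i=cv2.resize(i,None,fx=s,fy=s,interpolation=cv2.INTER_CUBIC)
    for k in range(0,w,10):
        cv2.putText(i,str(x0+k),(k*s,10),0,.35,(0,255,255),1); cv2.line(i,(k*s,12),(k*s,18),(0,255,255),1)
    for k in range(0,h,10):
        cv2.putText(i,str(y0+k),(0,k*s+4),0,.35,(0,255,255),1)
    cv2.imwrite(dst,i)
E
python3 - <<'E'
from h import *
crop('pics/side0.png','pics/c1.png',280,215,160,110,5)
crop('pics/side0.png','pics/c2.png',265,130,70,85,7)
crop('pics/scene0.png','pics/c3.png',165,110,130,115,5)
crop('pics/scene0.png','pics/c4.png',325,175,70,80,7)
for n in('side','scene'): print(n,proj(n,[[400,0,0],[0,0,0],[600,-200,70]]))
E
```

```text
side [[243.23999056 273.12081551]
 [  2.04944588 306.82901878]
 [388.85314651 328.28085692]]
scene [[323.54385596 148.51336361]
 [420.69907772  57.17548732]
 [184.00691104 135.5086526 ]]
```

View pics/c1.png

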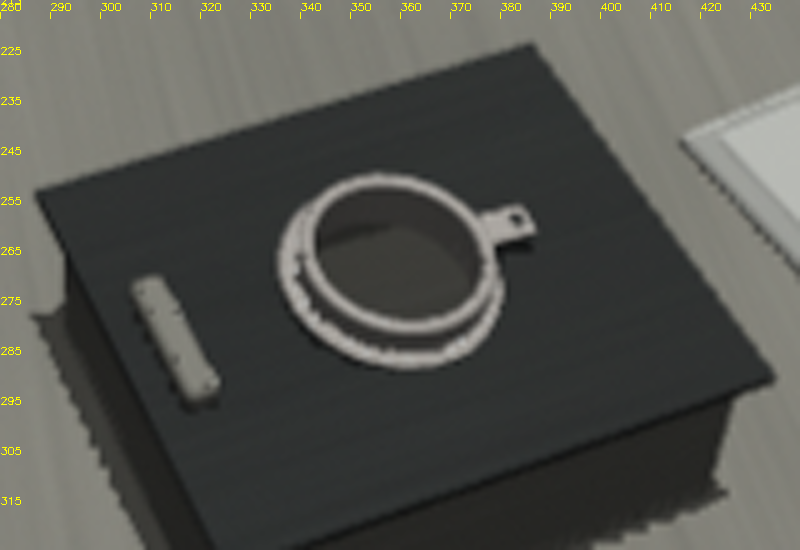

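View pics/c2.png

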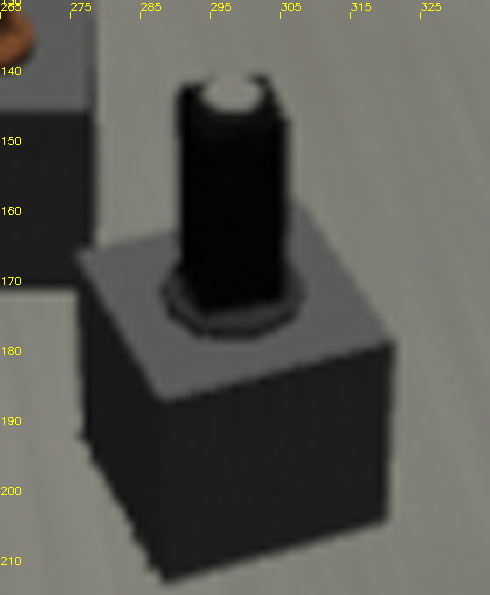

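View pics/c3.png

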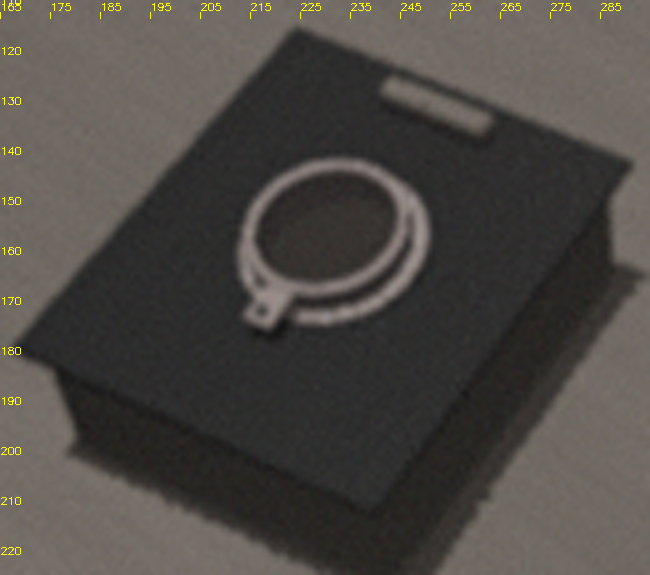

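View pics/c4.png

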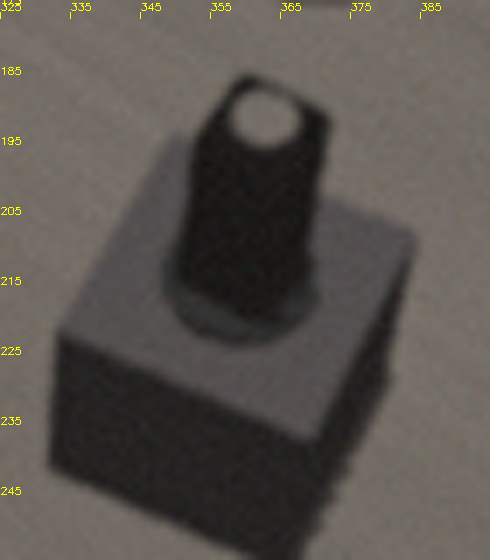

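```bash
python3 - <<'E'
from h import *
np.set_printoptions(precision=1,suppress=True)
P=dict(side=[(287.5,253.5),(386,223.5),(434.5,291),(323,326)],scene=[(224.5,115.5),(169,180),(240,212),(291.5,142.5)])
for n in P:
    q=np.array([onz(n,u,70) for u in P[n]])[:,:2]; print('pan',n,q.tolist(),'c',q.mean(0),'sides',[np.linalg.norm(q[i]-q[i-1]) for i in range(4)], 'yaw', [np.degrees(np.arctan2(*(q[i]-q[i-1])[::-1])) for i in range(4)])
H=dict(side=[(276,166.5),(321,178.5),(288.5,187.5)],scene=[(333.5,222),(369.5,238),(384,208.5)])
for n in H:
    q=np.array([onz(n,u,70) for u in H[n]])[:,:2]; d=[q[1]-q[0],q[2]-q[1]]
    print('holder',n,q.tolist(),[np.linalg.norm(v) for v in d],[np.degrees(np.arctan2(v[1],v[0])) for v in d])
print('hc side',onz('side',((276+321)/2,172.3),70),'scene',onz('scene',(358.7,215.3),70))
print('cap',tri([ray('side',(298,143.5)),ray('scene',(362.5,192))]),onz('side',(298,143.5),138),onz('scene',(362.5,192),138))
print('pan tri',[tri([ray('side',a),ray('scene',b)]) for a,b in zip(P['side'],P['scene'])])
E
```

```text
pan side [[476.3008200687333, -29.197072068616308], [660.6171407987608, 9.760113985581484], [691.5915098377837, -147.66444045953108], [505.31668962621006, -178.46824411306545]] c [583.5 -86.4] sides [np.float64(152.06512910493333), np.float64(188.38834473691773), np.float64(160.44283056468367), np.float64(188.80461584500418)] yaw [np.float64(101.0001823382557), np.float64(11.934416037342185), np.float64(-78.86884701841429), np.float64(-170.61011728187708)]
pan scene [[509.0359916552562, -177.7676751710854], [693.2697017739459, -137.29153243839795], [660.9611514807241, 14.739589774728529], [477.2970889753605, -22.187712810287053]] c [585.1 -80.6] sides [np.float64(158.7843903899603), np.float64(188.6276174758465), np.float64(155.4262028855889), np.float64(187.3395674495364)] yaw [np.float64(-78.4696608851391), np.float64(12.391021286888549), np.float64(101.9975976974261), np.float64(-168.63173994189947)]
holder side [[490.27015217135374, 203.46279273912126], [571.6545341613729, 151.5034759019686], [504.74118223077784, 136.0615847375352]] [np.float64(96.5566581758139), np.float64(68.67
[... 236 characters left out ...]
4154403223), np.float64(68.48881549819433)] [np.float64(101.31146260127929), np.float64(-167.21076025410503)]
hc side [531.6 177.8  70. ] scene [532.3 182.7  70. ]
cap (array([530.9, 181.7, 138. ]), [np.float64(0.45220144845758076), np.float64(0.45220144845746535)]) [531.2 181.2 138. ] [530.4 181.8 138. ]
pan tri [(array([ 505.5, -113.2,  137.1]), [np.float64(43.44253235828976), np.float64(43.44253235828974)]), (array([674.9, -69. , 134.7]), [np.float64(44.853367789781004), np.float64(44.85336778978108)]), (array([679., -61.,  -7.]), [np.float64(58.62232894637293), np.float64(58.62232894637304)]), (array([476.8, -92.1,  -8.2]), [np.float64(53.72540830255305), np.float64(53.72540830255309)])]
```

```bash
python3 - <<'E'
from h import *
np.set_printoptions(precision=1,suppress=True)
for a,b in [((287.5,253.5),(291.5,142.5)),((386,223.5),(240,212)),((434.5,291),(169,180)),((323,326),(224.5,115.5)),((276,166.5),(384,208.5)),((321,178.5),(333.5,222)),((298,143.5),(362.5,192))]:
    print(*tri([ray('side',a),ray('scene',b)]))
E
```

```text
[475.9 -24.9  66. ] [np.float64(1.1525037118198096), np.float64(1.1525037118197736)]
[660.8  12.8  67.3] [np.float64(1.0325831769478484), np.float64(1.0325831769477583)]
[ 692.7 -142.8   64.1] [np.float64(1.771786340576245), np.float64(1.7717863405765653)]
[ 506.8 -178.4   68.6] [np.float64(1.4598527240364219), np.float64(1.4598527240363777)]
[490.2 208.2  66.7] [np.float64(0.7310577120251462), np.float64(0.7310577120251367)]
[571.6 155.3  67.4] [np.float64(1.007976738902916), np.float64(1.007976738902984)]
[530.9 181.7 138. ] [np.float64(0.45220144845758076), np.float64(0.45220144845746535)]
```

```bash
cat >> h.py <<'E'
def st():
    o=readout.get_obs(); Rt=rot(o['tcp_rot'])
    print('t',round(o['time'],2),'pos',o['tool_pos'].round(2),'x',Rt[:,0].round(4),'z',Rt[:,2].round(4),'yawz',round(np.degrees(np.arctan2(Rt[1,2],Rt[0,2])),2),'F',o['contact_force'].round(2),'M',o['moment'].round(3),'w',round(o['grip_width'],1),'j',o['joint_positions'].round(3))
    return o,Rt
def to(target,Rt=None):
    o=readout.get_obs(); Rt=rot(o['tcp_rot']) if Rt is None else Rt
    print('shift tool cm',(Rt.T@(np.array(target)-o['tool_pos'])/10).round(3))
E
python3 - <<'E'
from h import *
o,Rt=st()
print(Rt.round(3)); to([560,-120,260])
for n,uv in [('scene',(438,243)),('scene',(303,268)),('scene',(370,150)),('side',(365,183)),('side',(220,225))]: print(uv,onz(n,uv,50).round(0))
E
```

```text
t 0.15 pos [ 156.52 -500.84  248.21] x [-2.0e-04  1.1e-03 -1.0e+00] z [ 0.2981 -0.9545 -0.0011] yawz -72.65 F [0.78 0.47 0.06] M [0.027 0.01  0.005] w 91.7 j [-1.414  0.343  1.525  0.     1.275 -0.146]
[[-0.     0.955  0.298]
 [ 0.001  0.298 -0.955]
 [-1.     0.    -0.001]]
shift tool cm [ -1.143  49.867 -24.324]
(438, 243) [479. 319.  50.]
(303, 268) [667. 166.  50.]
(370, 150) [378. 101.  50.]
(365, 183) [661. 146.  50.]
(220, 225) [369.  78.  50.]
```

Request:
arm_command --plan '[{"tx": -0.08, "ty": 3.55, "tz": -1.81, "jaw": 0.3}, {"tx": -0.08, "ty": 3.55, "tz": -1.81, "jaw": 0.3}, {"tx": -0.08, "ty": 3.55, "tz": -1.81, "jaw": 0.3}, {"tx": -0.08, "ty": 3.55, "tz": -1.81, "jaw": 0.3}, {"tx": -0.08, "ty": 3.55, "tz": -1.81, "jaw": 0.3}, {"tx": -0.08, "ty": 3.55, "tz": -1.81, "jaw": 0.3}, {"tx": -0.08, "ty": 3.55, "tz": -1.81, "jaw": 0.3}, {"tx": -0.08, "ty": 3.55, "tz": -1.81, "jaw": 0.3}, {"tx": -0.08, "ty": 3.55, "tz": -1.81, "jaw": 0.3}, {"tx": -0.08, "ty": 3.55, "tz": -1.81, "jaw": 0.3}, {"tx": -0.08, "ty": 3.55, "tz": -1.81, "jaw": 0.3}, {"tx": -0.08, "ty": 3.55, "tz": -1.81, "jaw": 0.3}, {"tx": -0.08, "ty": 3.55, "tz": -1.81, "jaw": 0.3}, {"tx": -0.08, "ty": 3.55, "tz": -1.81, "jaw": 0.3}, {"tx": -0.08, "ty": 3.55, "tz": -1.81, "jaw": 0.3}, {"jaw": 0.3}, {"jaw": 0.3}]'

```text
invalid input at $.plan[0]: expected keys tx, ty, tz, wx, wy, wz, jaw
```

```bash
python3 - <<'E'
from h import *
o,Rt=st()
cv2.imwrite('pics/w1.png',imaging.capture('wrist'))
import json; json.dump({k:np.array(o[k]).tolist() for k in o},open('w1.json','w'))
E
```

```text
t 0.15 pos [ 156.52 -500.84  248.21] x [-2.0e-04  1.1e-03 -1.0e+00] z [ 0.2981 -0.9545 -0.0011] yawz -72.65 F [0.78 0.47 0.06] M [0.027 0.01  0.005] w 91.7 j [-1.414  0.343  1.525  0.     1.275 -0.146]
```

View pics/w1.png

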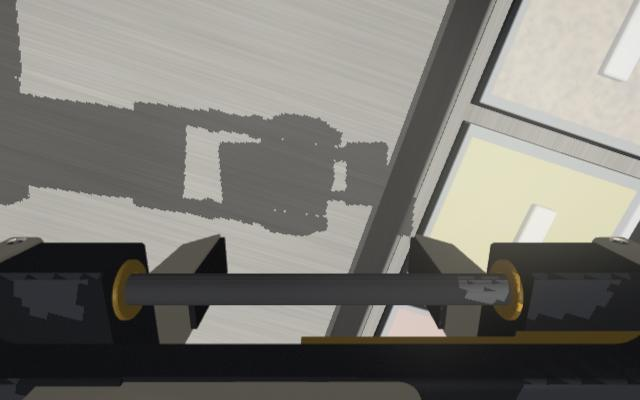

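Request:
arm_command --plan '[{"tx": -0.08, "ty": 3.55, "tz": -1.81, "wx": 0, "wy": 0, "wz": 0, "jaw": 0.3}, {"tx": -0.08, "ty": 3.55, "tz": -1.81, "wx": 0, "wy": 0, "wz": 0, "jaw": 0.3}, {"tx": -0.08, "ty": 3.55, "tz": -1.81, "wx": 0, "wy": 0, "wz": 0, "jaw": 0.3}, {"tx": -0.08, "ty": 3.55, "tz": -1.81, "wx": 0, "wy": 0, "wz": 0, "jaw": 0.3}, {"tx": -0.08, "ty": 3.55, "tz": -1.81, "wx": 0, "wy": 0, "wz": 0, "jaw": 0.3}, {"tx": -0.08, "ty": 3.55, "tz": -1.81, "wx": 0, "wy": 0, "wz": 0, "jaw": 0.3}, {"tx": -0.08, "ty": 3.55, "tz": -1.81, "wx": 0, "wy": 0, "wz": 0, "jaw": 0.3}, {"tx": -0.08, "ty": 3.55, "tz": -1.81, "wx": 0, "wy": 0, "wz": 0, "jaw": 0.3}, {"tx": -0.08, "ty": 3.55, "tz": -1.81, "wx": 0, "wy": 0, "wz": 0, "jaw": 0.3}, {"tx": -0.08, "ty": 3.55, "tz": -1.81, "wx": 0, "wy": 0, "wz": 0, "jaw": 0.3}, {"tx": -0.08, "ty": 3.55, "tz": -1.81, "wx": 0, "wy": 0, "wz": 0, "jaw": 0.3}, {"tx": -0.08, "ty": 3.55, "tz": -1.81, "wx": 0, "wy": 0, "wz": 0, "jaw": 0.3}, {"tx": -0.08, "ty": 3.55, "tz": -1.81, "wx": 0, "wy": 0, "wz": 0, "jaw": 0.3}, {"tx": -0.08, "ty": 3.55, "tz": -1.81, "wx": 0, "wy": 0, "wz": 0, "jaw": 0.3}, {"tx": -0.08, "ty": 3.55, "tz": -1.81, "wx": 0, "wy": 0, "wz": 0, "jaw": 0.3}, {"tx": 0, "ty": 0, "tz": 0, "wx": 0, "wy": 0, "wz": 0, "jaw": 0.3}, {"tx": 0, "ty": 0, "tz": 0, "wx": 0, "wy": 0, "wz": 0, "jaw": 0.3}]'

```text
time: 1.9
tool_pos: [583.9, -82.5, 260.0]
tcp_rot: [-1.841, 1.569, -3.107]
contact_force: [0.0, -0.1, -0.2]
grip_width: 59.3
```

```bash
cat >> h.py <<'E'
def shot(name):
    import json
    o,_=st(); cv2.imwrite(f'pics/{name}.png',imaging.capture('wrist'))
    json.dump({k:np.array(o[k]).tolist() for k in o},open(f'{name}.json','w'))
def load(name):
    import json; return {k:np.array(v) for k,v in json.load(open(f'{name}.json')).items()}
E
python3 -c "
from h import *
shot('w1')"
```

```text
t 1.9 pos [583.89 -82.53 260.  ] x [-0.0014 -0.     -1.    ] z [ 3.000e-01 -9.539e-01 -4.000e-04] yawz -72.54 F [ 0.02 -0.09 -0.24] M [ 0.002  0.053 -0.018] w 59.3 j [-0.27   0.455  1.317 -0.     1.371  0.996]
```

View pics/w1.png

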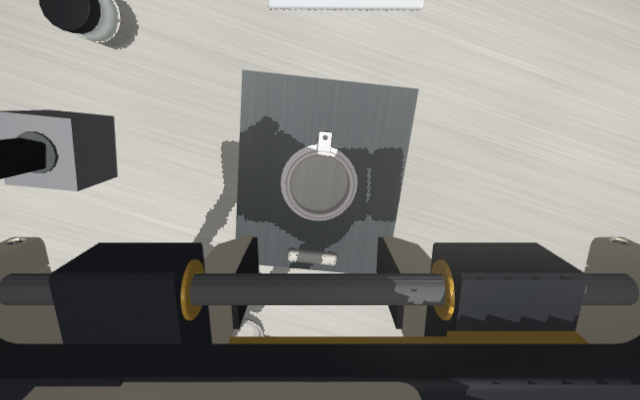

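```bash
python3 -c "
from h import *
crop('pics/w1.png','pics/c5.png',265,120,110,110,7)
crop('pics/w1.png','pics/c6.png',225,60,200,120,4)"
```

```text
(no output)
```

View pics/c5.png

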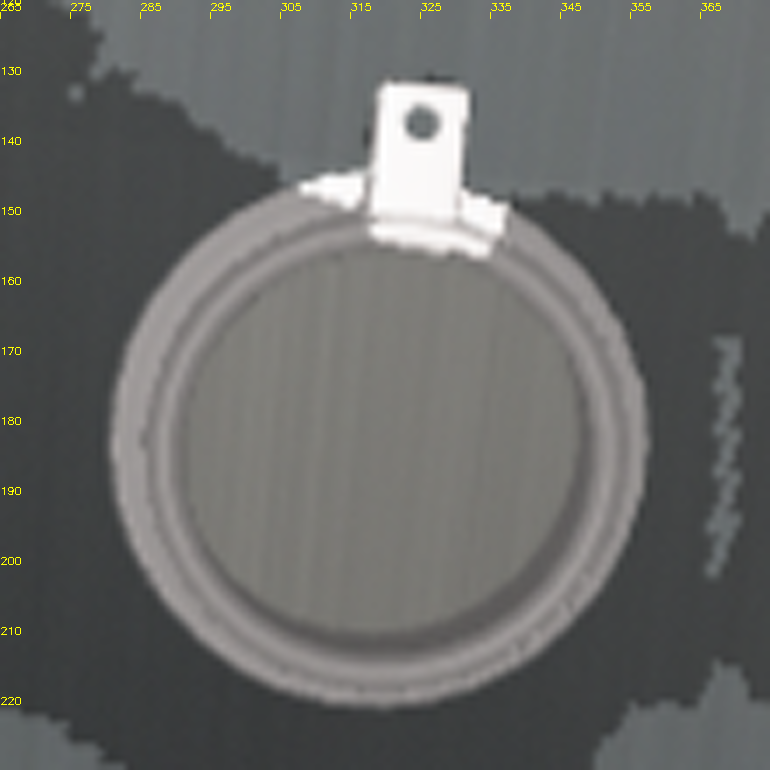

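View pics/c6.png

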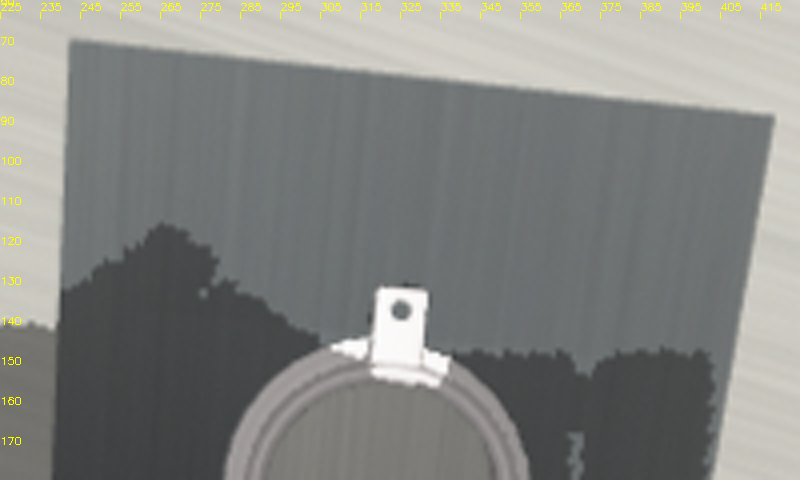

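```bash
python3 - <<'E'
from h import *
np.set_printoptions(precision=1,suppress=True)
o=load('w1')
for n,u,z in [('wrist',(319.5,184.5),82),('wrist',(319.2,182.5),71),('side',(359.7,265.8),82),('scene',(230.4,155.2),82)]:
    print(n,onz(n,u,z,o))
rs=[ray('wrist',(319.5,184.5),o),ray('side',(359.7,265.8)),ray('scene',(230.4,155.2))]
print(tri(rs)); print(tri(rs[1:]))
q=[onz('wrist',u,70,o) for u in [(242,70),(418.5,88.5)]]; print('pan corners',q, np.linalg.norm(q[1]-q[0]), np.degrees(np.arctan2(*(q[0]-q[1])[1::-1]))-90)
# pan edges: left edge (240.5,132)-(238,180), 
for a,b in [((242,70),(238,178)),((418.5,88.5),(402.5,178))]:
    q=[onz('wrist',u,70,o) for u in (a,b)]; print('yaw',np.degrees(np.arctan2(*(q[0]-q[1])[1::-1])))
q=[onz('wrist',u,82,o) for u in [(325,132.2),(319.5,184.5)]];print('ear end',q,np.degrees(np.arctan2(*(q[0]-q[1])[1::-1])),np.linalg.norm(q[0]-q[1]))
# tool holder corners
E
python3 -c "
from h import *
crop('pics/w1.png','pics/c7.png',0,95,130,105,6)"
```

```text
wrist [583.2 -85.1  82. ]
wrist [582.6 -85.   71. ]
side [585.1 -86.3  82. ]
scene [584.  -83.6  82. ]
(array([583.9, -85. ,  81.1]), [np.float64(0.9314356605427312), np.float64(1.5424861681414272), np.float64(0.8634186082393551)])
(array([584.5, -84.8,  80.9]), [np.float64(1.1373937258588058), np.float64(1.137393725858869)])
pan corners [array([660. ,  12.2,  70. ]), array([ 693. , -144.8,   70. ])] 160.38565214149173 11.869492117807269
yaw 11.843780332826114
yaw 11.392467016970365
ear end [array([631. , -75.1,  82. ]), array([583.2, -85.1,  82. ])] 11.767353416774423 48.88211221963264
```

View pics/c7.png

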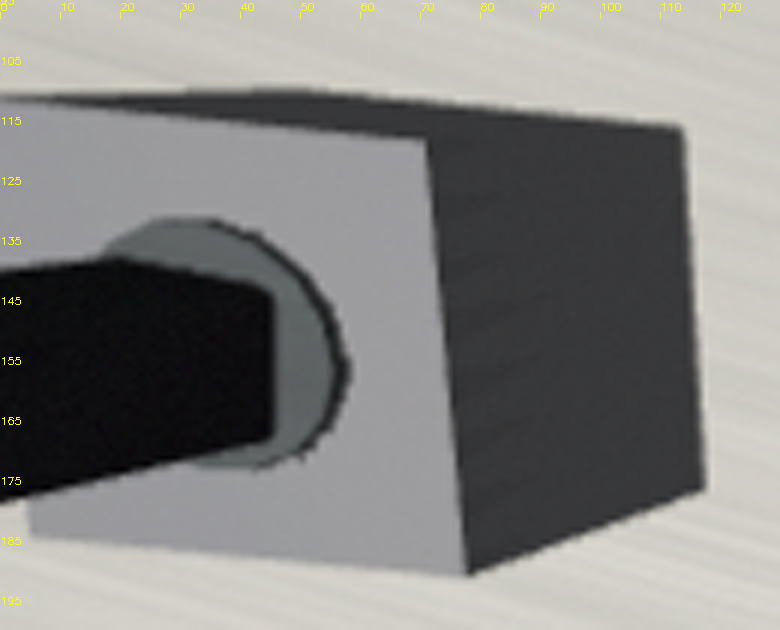

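```bash
python3 - <<'E'
from h import *
np.set_printoptions(precision=1,suppress=True)
o=load('w1')
def ed(a,b,z):
    q=[onz('wrist',u,z,o) for u in (a,b)]; d=q[0]-q[1]; print(*q,np.linalg.norm(d),np.degrees(np.arctan2(d[1],d[0])))
ed((45.5,143.5),(45.5,168),74); ed((20,138),(45.5,143.5),74)
ed((71,118),(78,190.5),70); ed((5,184.5),(78,190.5),70)
E
```

```text
[541.7 171.1  74. ] [518.  168.9  74. ] 23.787216130734656 5.317877461976937
[539.7 194.3  74. ] [541.7 171.1  74. ] 23.2516819220245 94.85574054498139
[571.5 153.6  70. ] [503.1 139.1  70. ] 69.86583994144007 11.99134321011929
[487.7 208.1  70. ] [503.1 139.1  70. ] 70.66688472676674 102.58767794224148
```

Request:
arm_command --plan '[{"tx": 0, "ty": 0.35, "tz": -3.34, "wx": 0, "wy": 0, "wz": 0, "jaw": 0.3}, {"tx": 0, "ty": 0.35, "tz": -3.34, "wx": 0, "wy": 0, "wz": 0, "jaw": 0.3}, {"tx": 0, "ty": 0.35, "tz": -3.34, "wx": 0, "wy": 0, "wz": 0, "jaw": 0.3}, {"tx": 0, "ty": 0.35, "tz": -3.34, "wx": 0, "wy": 0, "wz": 0, "jaw": 0.3}, {"tx": 0, "ty": 0.35, "tz": -3.34, "wx": 0, "wy": 0, "wz": 0, "jaw": 0.3}, {"tx": 0, "ty": 0.35, "tz": -3.34, "wx": 0, "wy": 0, "wz": 0, "jaw": 0.3}, {"tx": 0, "ty": 0.35, "tz": -3.34, "wx": 0, "wy": 0, "wz": 0, "jaw": 0.3}, {"tx": 0, "ty": 0.35, "tz": -3.34, "wx": 0, "wy": 0, "wz": 0, "jaw": 0.3}, {"tx": 0, "ty": 0, "tz": 0, "wx": 0.073, "wy": 0, "wz": 0, "jaw": 0.3}, {"tx": 0, "ty": 0, "tz": 0, "wx": 0.073, "wy": 0, "wz": 0, "jaw": 0.3}, {"tx": 0, "ty": 0, "tz": 0, "wx": 0.073, "wy": 0, "wz": 0, "jaw": 0.3}, {"tx": 0, "ty": 0, "tz": 0, "wx": 0, "wy": 0, "wz": 0, "jaw": 0.3}]'

```text
time: 3.15
tool_pos: [530.7, 178.9, 260.9]
tcp_rot: [-0.248, 1.57, -1.737]
contact_force: [1.5, -0.6, -0.1]
grip_width: 59.5
```

```bash
python3 -c "
from h import *
shot('w2')
crop('pics/w2.png','pics/c8.png',250,80,130,120,6)"
```

```text
t 3.15 pos [530.7  178.92 260.87] x [-1.e-04 -3.e-04 -1.e+00] z [ 8.150e-02 -9.967e-01  3.000e-04] yawz -85.33 F [ 1.48 -0.62 -0.12] M [0.047 0.007 0.027] w 59.5 j [ 0.189  0.398  1.405 -0.     1.339  1.678]
```

View pics/w2.png

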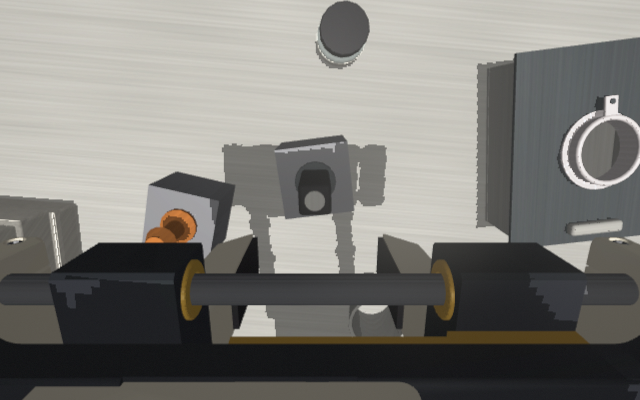

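View pics/c8.png

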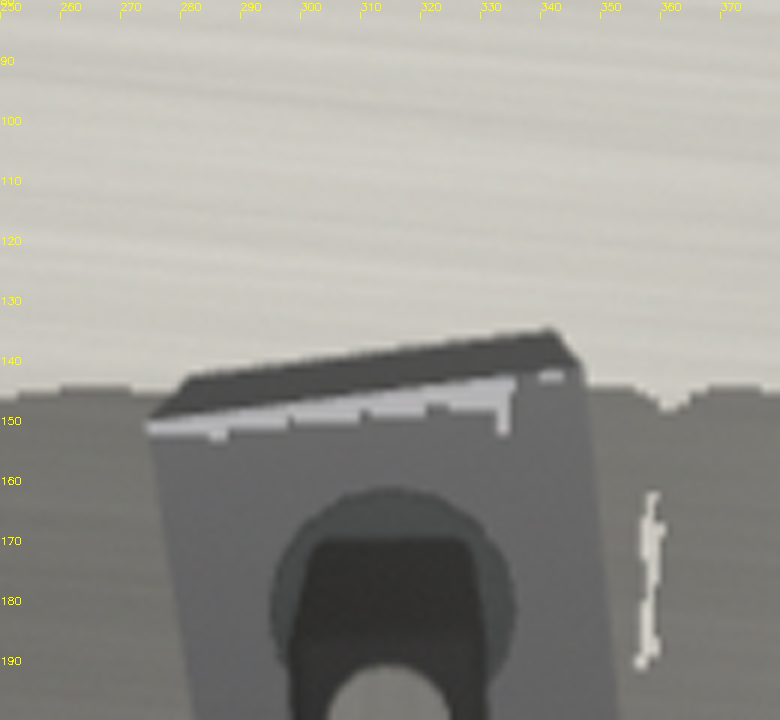

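```bash
python3 -c "
from h import *
crop('pics/w2.png','pics/c9.png',270,130,90,95,6)"; python3 - <<'E'
from h import *
np.set_printoptions(precision=1,suppress=True)
o=load('w2');Rt=rot(o['tcp_rot'])
for u,z in [((302.3,169.8),74),((327.2,169.8),74),((314.2,202),138),((298.8,195),138),((330,195),138)]:
    X=onz('wrist',u,z,o); print(X,Rt.T@(X-o['tool_pos']))
h=proj('wrist',[[530.2,181.2,138]],o);print(h)
E
```

```text
[540.7 193.8  74. ] [186.9  11.2 -14.1]
[542.7 170.   74. ] [186.9  11.3   9.8]
[528.  180.9 138. ] [122.9  -2.5  -2.2]
[532.7 193.4 138. ] [122.9   3.2 -14.3]
[534.8 168.9 138. ] [122.9   3.2  10.3]
[[314.  199.3]]
```

View pics/c9.png

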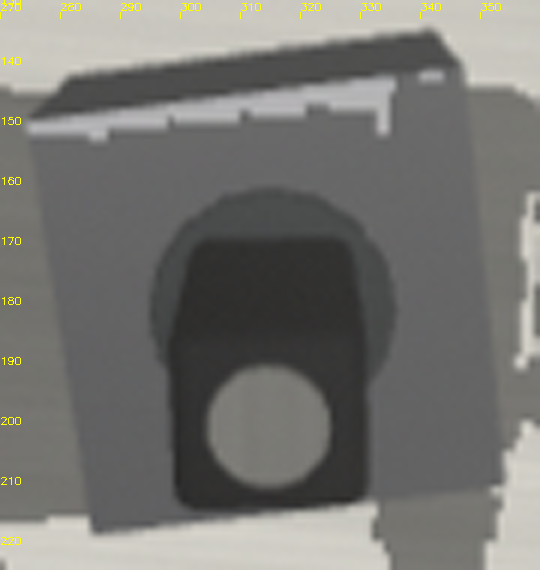

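Request:
arm_command --plan '[{"tx": 1.5, "ty": -0.13, "tz": -0.21, "wx": 0, "wy": 0, "wz": 0, "jaw": 0.3}, {"tx": 2.5, "ty": 0, "tz": 0, "wx": 0, "wy": 0, "wz": 0, "jaw": 0.3}, {"tx": 2.5, "ty": 0, "tz": 0, "wx": 0, "wy": 0, "wz": 0, "jaw": 0.3}, {"tx": 2.5, "ty": 0, "tz": 0, "wx": 0, "wy": 0, "wz": 0, "jaw": 0.3}, {"tx": 2.5, "ty": 0, "tz": 0, "wx": 0, "wy": 0, "wz": 0, "jaw": 0.3}, {"tx": 2, "ty": 0, "tz": 0, "wx": 0, "wy": 0, "wz": 0, "jaw": 0.3}, {"tx": 1.5, "ty": 0, "tz": 0, "wx": 0, "wy": 0, "wz": 0, "jaw": 0.3}, {"tx": 0.8, "ty": 0, "tz": 0, "wx": 0, "wy": 0, "wz": 0, "jaw": 0.3}, {"tx": 0.3, "ty": 0, "tz": 0, "wx": 0, "wy": 0, "wz": 0, "jaw": 0.3}, {"tx": 0, "ty": 0, "tz": 0, "wx": 0, "wy": 0, "wz": 0, "jaw": 0.3}]'

```text
time: 4.2
tool_pos: [529.6, 181.9, 99.9]
tcp_rot: [1.178, 1.571, -0.309]
contact_force: [0.1, -0.3, 0.1]
grip_width: 59.8
```

```bash
python3 -c "
from h import *
st()"
```

```text
t 4.2 pos [529.63 181.89  99.92] x [ 2.e-04 -1.e-04 -1.e+00] z [ 8.380e-02 -9.965e-01  1.000e-04] yawz -85.19 F [ 0.07 -0.29  0.06] M [0.044 0.037 0.007] w 59.8 j [ 0.194  0.562  1.617 -0.     0.962  1.681]
```

Request:
arm_command --plan '[{"tx": 0, "ty": 0, "tz": 0.07, "wx": 0, "wy": 0, "wz": 0, "jaw": 0}, {"tx": 0, "ty": 0, "tz": 0, "wx": 0, "wy": 0, "wz": 0, "jaw": -0.3}, {"tx": 0, "ty": 0, "tz": 0, "wx": 0, "wy": 0, "wz": 0, "jaw": -1}, {"tx": 0, "ty": 0, "tz": 0, "wx": 0, "wy": 0, "wz": 0, "jaw": -1}, {"tx": 0, "ty": 0, "tz": 0, "wx": 0, "wy": 0, "wz": 0, "jaw": -1}, {"tx": 0, "ty": 0, "tz": 0, "wx": 0, "wy": 0, "wz": 0, "jaw": -1}]'

```text
time: 4.8
tool_pos: [529.6, 181.5, 99.9]
tcp_rot: [1.205, 1.571, -0.282]
contact_force: [-0.3, 0.0, 1.5]
grip_width: 25.9
```

```bash
python3 -c "
from h import *
st()"
```

```text
t 4.8 pos [529.59 181.5   99.88] x [ 3.e-04 -1.e-04 -1.e+00] z [ 8.380e-02 -9.965e-01  1.000e-04] yawz -85.2 F [-0.35  0.03  1.55] M [-0.087  0.029  0.002] w 25.9 j [ 0.193  0.562  1.618 -0.     0.962  1.68 ]
```

Request:
arm_command --plan '[{"tx": -0.5, "ty": 0, "tz": 0, "wx": 0, "wy": 0, "wz": 0, "jaw": -1}, {"tx": -1, "ty": 0, "tz": 0, "wx": 0, "wy": 0, "wz": 0, "jaw": -1}, {"tx": -2, "ty": 0, "tz": 0, "wx": 0, "wy": 0, "wz": 0, "jaw": -1}, {"tx": -2, "ty": 0, "tz": 0, "wx": 0, "wy": 0, "wz": 0, "jaw": -1}, {"tx": -2, "ty": 0, "tz": 0, "wx": 0, "wy": 0, "wz": 0, "jaw": -1}, {"tx": -2, "ty": 0, "tz": 0, "wx": 0, "wy": 0, "wz": 0, "jaw": -1}, {"tx": -1, "ty": 0, "tz": 0, "wx": 0, "wy": 0, "wz": 0, "jaw": -1}, {"tx": 0, "ty": 0, "tz": 0, "wx": 0, "wy": 0, "wz": 0, "jaw": -1}, {"tx": 0, "ty": 0.56, "tz": 2.67, "wx": 0, "wy": 0, "wz": 0, "jaw": -1}, {"tx": 0, "ty": 0.56, "tz": 2.67, "wx": 0, "wy": 0, "wz": 0, "jaw": -1}, {"tx": 0, "ty": 0.56, "tz": 2.67, "wx": 0, "wy": 0, "wz": 0, "jaw": -1}, {"tx": 0, "ty": 0.56, "tz": 2.67, "wx": 0, "wy": 0, "wz": 0, "jaw": -1}, {"tx": 0, "ty": 0.56, "tz": 2.67, "wx": 0, "wy": 0, "wz": 0, "jaw": -1}, {"tx": 0, "ty": 0.56, "tz": 2.67, "wx": 0, "wy": 0, "wz": 0, "jaw": -1}, {"tx": 0, "ty": 0.56, "tz": 2.67, "wx": 0, "wy": 0, "wz": 0, "jaw": -1}, {"tx": 0, "ty": 0.56, "tz": 2.67, "wx": 0, "wy": 0, "wz": 0, "jaw": -1}, {"tx": 0, "ty": 0.56, "tz": 2.67, "wx": 0, "wy": 0, "wz": 0, "jaw": -1}, {"tx": 0, "ty": 0.56, "tz": 2.67, "wx": 0, "wy": 0, "wz": 0, "jaw": -1}, {"tx": 0, "ty": 0, "tz": 0, "wx": 0, "wy": 0, "wz": 0, "jaw": -1}, {"tx": 0, "ty": 0, "tz": 0, "wx": 0, "wy": 0, "wz": 0, "jaw": -1}]'

```text
time: 6.8
tool_pos: [607.1, -80.0, 203.4]
tcp_rot: [-2.018, 1.568, 2.777]
contact_force: [0.1, 0.2, -1.3]
grip_width: 25.5
```

```bash
python3 -c "
from h import *
st()
shot('w3')
for n in ('side','scene'): cv2.imwrite(f'pics/{n}3.png',imaging.capture(n))
st()
crop('pics/side3.png','pics/c10.png',300,170,130,120,6)
crop('pics/scene3.png','pics/c11.png',170,80,130,120,6)
"
```

```text
t 6.8 pos [607.1  -80.03 203.36] x [-2.3e-03  9.0e-04 -1.0e+00] z [ 0.0825 -0.9966 -0.0011] yawz -85.27 F [ 0.09  0.18 -1.35] M [ 0.034 -0.027  0.008] w 25.5 j [-0.256  0.539  1.335  0.     1.27   1.232]
t 6.8 pos [607.1  -80.03 203.36] x [-2.3e-03  9.0e-04 -1.0e+00] z [ 0.0825 -0.9966 -0.0011] yawz -85.27 F [ 0.09  0.18 -1.35] M [ 0.034 -0.027  0.008] w 25.5 j [-0.256  0.539  1.335  0.     1.27   1.232]
t 6.95 pos [607.3  -78.78 204.32] x [-9.e-04  5.e-04 -1.e+00] z [ 8.480e-02 -9.964e-01 -5.000e-04] yawz -85.14 F [ 0.    0.1  -0.88] M [ 0.039  0.019 -0.026] w 26.0 j [-0.254  0.538  1.335  0.     1.27   1.232]
```

View pics/c10.png

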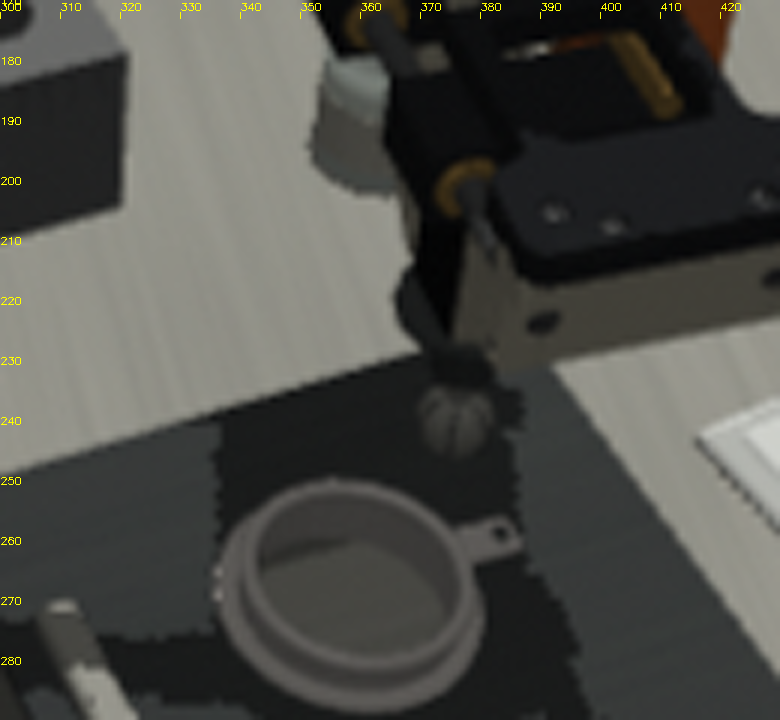

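View pics/c11.png

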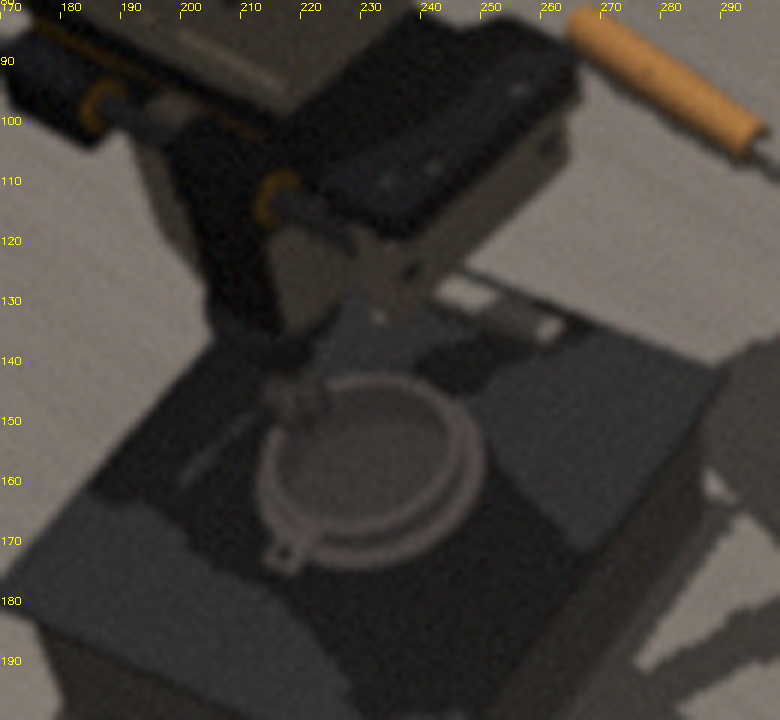

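View pics/w3.png

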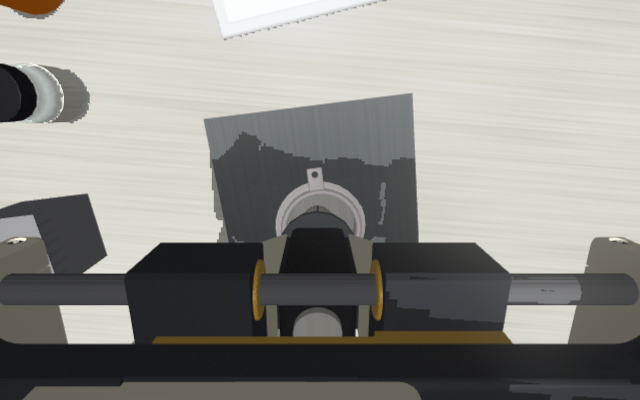

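```bash
python3 -c "
from h import *
st()
np.set_printoptions(precision=1,suppress=True)
print(tri([ray('side',(374.8,239.7)),ray('scene',(218.7,147))]))
print(proj('side',[[607.3,-79,134.4],[583.9,-85,81.1]]),proj('scene',[[607.3,-79,134.4]]))
"
```

```text
t 6.95 pos [607.3  -78.78 204.32] x [-9.e-04  5.e-04 -1.e+00] z [ 8.480e-02 -9.964e-01 -5.000e-04] yawz -85.14 F [ 0.    0.1  -0.88] M [ 0.039  0.019 -0.026] w 26.0 j [-0.254  0.538  1.335  0.     1.27   1.232]
(array([608.2, -78.5, 130.8]), [np.float64(0.6403185861623161), np.float64(0.6403185861621534)])
[[375.  238.5]
 [358.7 265.7]] [[218.9 145.1]]
```

Request:
arm_command --plan '[{"tx": 0.7, "ty": 0, "tz": 0.1, "wx": 0, "wy": 0, "wz": 0, "jaw": -1}, {"tx": 0.8, "ty": 0, "tz": 0, "wx": 0, "wy": 0, "wz": 0, "jaw": -1}, {"tx": 0.8, "ty": 0, "tz": 0, "wx": 0, "wy": 0, "wz": 0, "jaw": -1}, {"tx": 0.7, "ty": 0, "tz": 0, "wx": 0, "wy": 0, "wz": 0, "jaw": -1}, {"tx": 0.4, "ty": 0, "tz": 0, "wx": 0, "wy": 0, "wz": 0, "jaw": -1}, {"tx": 0, "ty": 0, "tz": 0, "wx": 0, "wy": 0, "wz": 0, "jaw": -1}]'

```text
time: 7.55
tool_pos: [607.4, -80.8, 169.8]
tcp_rot: [-1.87, 1.569, 2.927]
contact_force: [0.3, -0.8, -0.9]
grip_width: 25.5
```

```bash
python3 -c "
from h import *
st()
for n in ('side','scene'): cv2.imwrite(f'pics/{n}4.png',imaging.capture(n))
st()
crop('pics/side4.png','pics/c12.png',300,190,130,110,6)
crop('pics/scene4.png','pics/c13.png',170,100,130,100,6)
"
```

```text
t 7.55 pos [607.41 -80.75 169.79] x [-1.5e-03  3.0e-04 -1.0e+00] z [ 8.370e-02 -9.965e-01 -4.000e-04] yawz -85.2 F [ 0.32 -0.83 -0.92] M [-0.042  0.014 -0.025] w 25.5 j [-0.257  0.569  1.38  -0.     1.194  1.23 ]
t 7.65 pos [607.88 -80.97 170.78] x [ 2.e-04 -2.e-04 -1.e+00] z [ 8.360e-02 -9.965e-01  2.000e-04] yawz -85.2 F [ 0.25 -0.69 -0.29] M [ 0.037 -0.026 -0.034] w 25.9 j [-0.257  0.568  1.379 -0.     1.194  1.23 ]
```

View pics/c12.png

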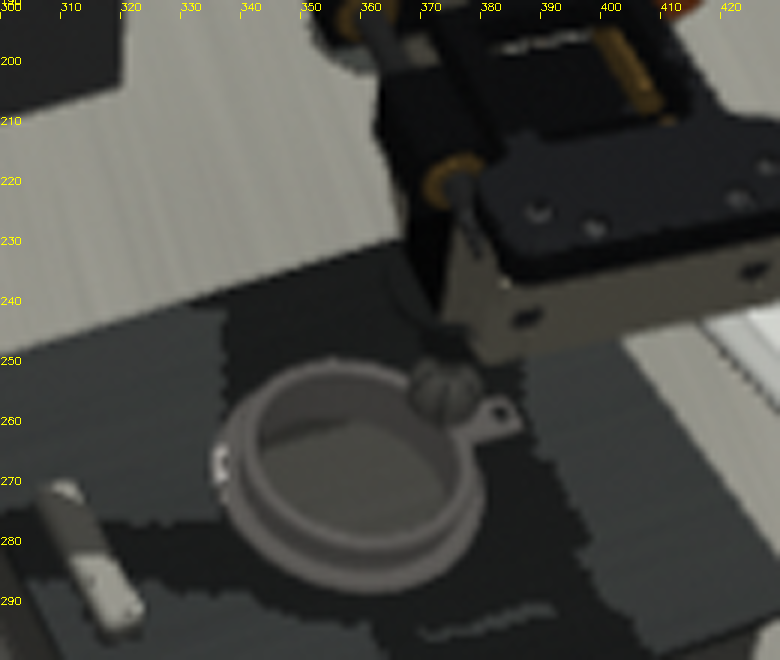

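View pics/c13.png

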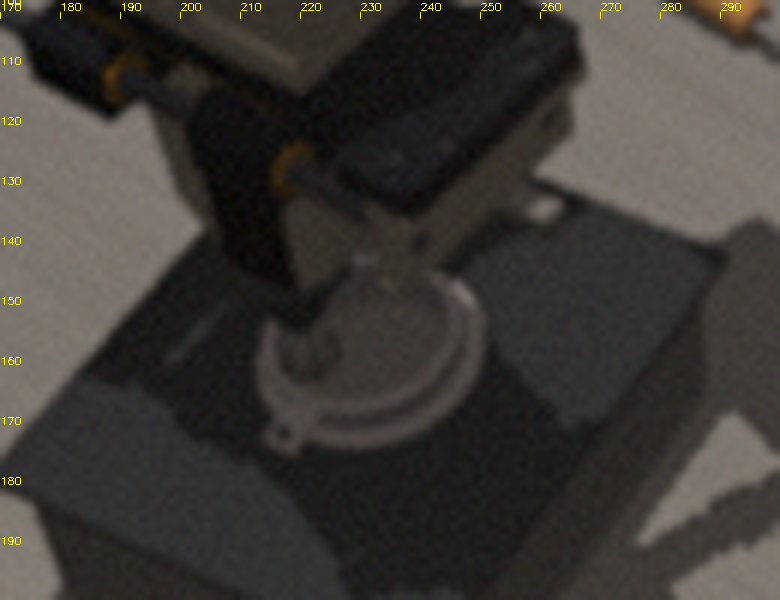

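Request:
arm_command --plan '[{"tx": 0.1, "ty": 0, "tz": 0, "wx": 0, "wy": 0, "wz": 0, "jaw": -1}, {"tx": 0.1, "ty": 0, "tz": 0, "wx": 0, "wy": 0, "wz": 0, "jaw": -1}, {"tx": 0.1, "ty": 0, "tz": 0, "wx": 0, "wy": 0, "wz": 0, "jaw": -1}, {"tx": 0.1, "ty": 0, "tz": 0, "wx": 0, "wy": 0, "wz": 0, "jaw": -1}, {"tx": 0, "ty": 0, "tz": 0, "wx": 0, "wy": 0, "wz": 0, "jaw": -1}]'

```text
time: 8.15
tool_pos: [607.7, -80.9, 166.6]
tcp_rot: [-1.538, 1.571, -3.025]
contact_force: [-0.3, 0.7, -0.9]
grip_width: 25.7
```

Request:
arm_command --plan '[{"tx": 0.1, "ty": 0, "tz": 0, "wx": 0, "wy": 0, "wz": 0, "jaw": -1}, {"tx": 0.1, "ty": 0, "tz": 0, "wx": 0, "wy": 0, "wz": 0, "jaw": -1}, {"tx": 0, "ty": 0, "tz": 0, "wx": 0, "wy": 0, "wz": 0, "jaw": -1}]'

```text
time: 8.45
tool_pos: [607.7, -80.9, 164.5]
tcp_rot: [-1.632, 1.571, -3.119]
contact_force: [-0.1, 0.6, -1.8]
grip_width: 26.2
```

Request:
arm_command --plan '[{"tx": 0.1, "ty": 0, "tz": 0, "wx": 0, "wy": 0, "wz": 0, "jaw": -1}, {"tx": 0.1, "ty": 0, "tz": 0, "wx": 0, "wy": 0, "wz": 0, "jaw": -1}, {"tx": 0, "ty": 0, "tz": 0, "wx": 0, "wy": 0, "wz": 0, "jaw": -1}]'

```text
time: 8.75
tool_pos: [607.7, -80.9, 162.5]
tcp_rot: [-1.555, 1.57, -3.042]
contact_force: [0.6, 0.4, -1.0]
grip_width: 25.7
```

Request:
arm_command --plan '[{"tx": 0.08, "ty": 0, "tz": 0, "wx": 0, "wy": 0, "wz": 0, "jaw": -1}, {"tx": 0.07, "ty": 0, "tz": 0, "wx": 0, "wy": 0, "wz": 0, "jaw": -1}, {"tx": 0, "ty": 0, "tz": 0, "wx": 0, "wy": 0, "wz": 0, "jaw": -1}]'

```text
time: 9.05
tool_pos: [607.8, -80.9, 161.3]
tcp_rot: [0.987, 1.571, -0.5]
contact_force: [-0.1, 0.9, -0.7]
grip_width: 25.6
```

Request:
arm_command --plan '[{"tx": 0.08, "ty": 0, "tz": 0, "wx": 0, "wy": 0, "wz": 0, "jaw": -1}, {"tx": 0.07, "ty": 0, "tz": 0, "wx": 0, "wy": 0, "wz": 0, "jaw": -1}, {"tx": 0, "ty": 0, "tz": 0, "wx": 0, "wy": 0, "wz": 0, "jaw": -1}]'

```text
time: 9.35
tool_pos: [607.9, -80.9, 160.0]
tcp_rot: [1.128, 1.57, -0.359]
contact_force: [0.0, -0.2, 2.3]
grip_width: 25.7
```

Request:
arm_command --plan '[{"tx": 0.08, "ty": 0, "tz": 0, "wx": 0, "wy": 0, "wz": 0, "jaw": -1}, {"tx": 0, "ty": 0, "tz": 0, "wx": 0, "wy": 0, "wz": 0, "jaw": -1}, {"tx": 0, "ty": 0, "tz": 0, "wx": 0, "wy": 0, "wz": 0, "jaw": -1}]'

```text
time: 9.65
tool_pos: [607.9, -80.9, 159.2]
tcp_rot: [1.155, 1.57, -0.332]
contact_force: [-0.1, -0.3, 4.7]
grip_width: 25.9
```

```bash
python3 -c "
from h import *
st()
for n in ('side','scene'): cv2.imwrite(f'pics/{n}5.png',imaging.capture(n)); st()
crop('pics/side5.png','pics/c14.png',300,190,130,110,6)
crop('pics/scene5.png','pics/c15.png',170,100,130,100,6)
"
```

```text
t 9.65 pos [607.89 -80.9  159.24] x [ 6.e-04 -2.e-04 -1.e+00] z [ 8.370e-02 -9.965e-01  2.000e-04] yawz -85.2 F [-0.05 -0.29  4.74] M [ 0.112  0.14  -0.016] w 25.9 j [-0.257  0.579  1.393 -0.     1.169  1.23 ]
t 9.7 pos [607.91 -80.92 159.23] x [ 6.e-04 -2.e-04 -1.e+00] z [ 8.370e-02 -9.965e-01  3.000e-04] yawz -85.2 F [-0.34  0.27  4.1 ] M [ 0.1    0.226 -0.043] w 25.6 j [-0.257  0.579  1.393 -0.     1.168  1.23 ]
t 9.75 pos [607.89 -80.93 159.19] x [ 5.e-04 -2.e-04 -1.e+00] z [ 8.370e-02 -9.965e-01  3.000e-04] yawz -85.2 F [-1.1  -0.79  4.73] M [0.153 0.184 0.05 ] w 25.8 j [-0.257  0.579  1.393 -0.     1.168  1.23 ]
```

View pics/c14.png

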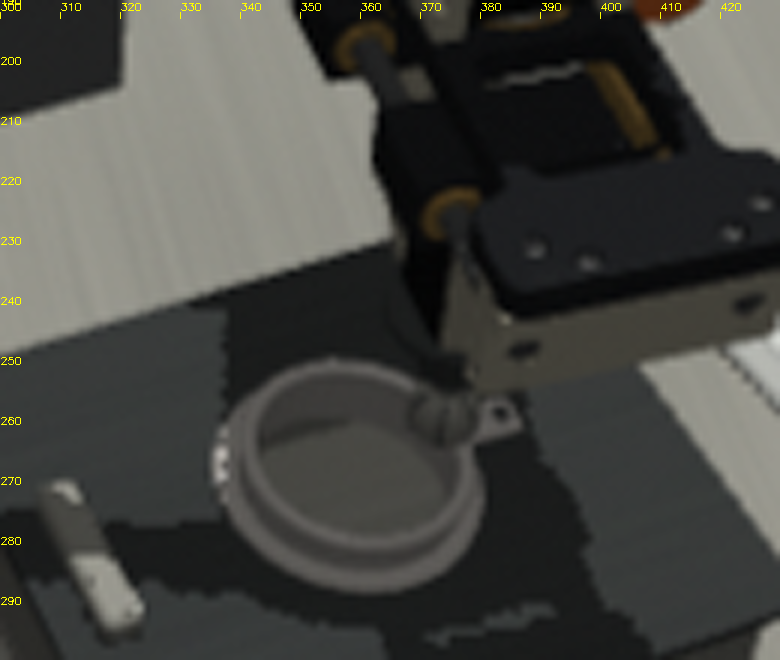

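View pics/c15.png

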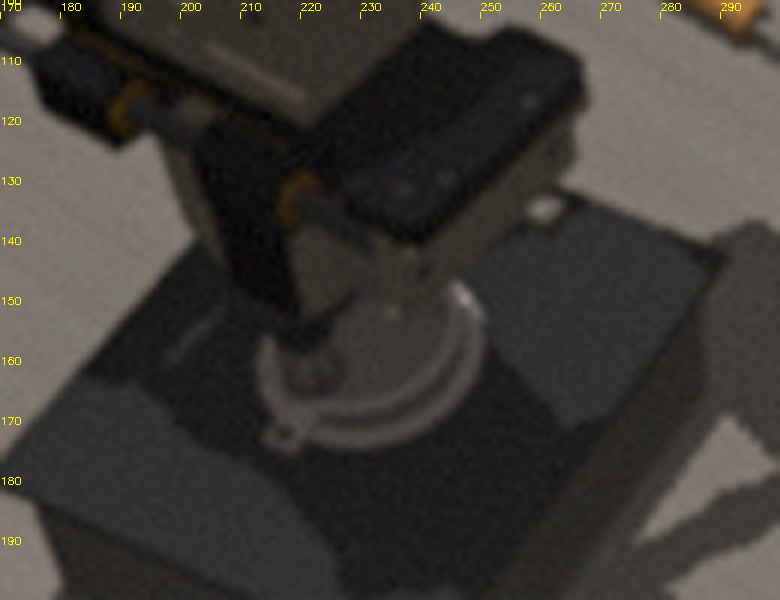

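```bash
cat >> h.py <<'E'
C=np.array([583.5,-85.0]); YAW=np.radians(11.8); ZR=-69.9
def nxt(theta,down,r=24.8,n=6):
    o=readout.get_obs(); Rt=rot(o['tcp_rot']); p=o['tool_pos']
    e=p[:2]-C; print('now r',np.hypot(*e).round(2),'th',(np.degrees(np.arctan2(e[1],e[0])-YAW)%360).round(1),'z',p[2].round(2),'F',o['contact_force'].round(2),'M',o['moment'].round(3),'t',round(o['time'],2))
    a=np.radians(theta)+YAW; T=np.r_[C+r*np.array([np.cos(a),np.sin(a)]),p[2]-down]
    d=Rt.T@(T-p)/10; print('total cm',d.round(3),'per row/%d'%n,(d/n).round(4))
E
python3 -c "
from h import *
nxt(22.5,0.1)"
```

```text
now r 24.73 th 357.7 z 159.19 F [-1.1  -0.79  4.73] M [0.153 0.184 0.05 ] t 9.75
total cm [ 0.01  -0.306 -1.02 ] per row/6 [ 0.0016 -0.0511 -0.17  ]
```

Request:
arm_command --plan '[{"tx": 0, "ty": -0.03, "tz": -0.17, "wx": 0, "wy": 0, "wz": 0, "jaw": -1}, {"tx": 0, "ty": -0.04, "tz": -0.17, "wx": 0, "wy": 0, "wz": 0, "jaw": -1}, {"tx": 0, "ty": -0.05, "tz": -0.17, "wx": 0, "wy": 0, "wz": 0, "jaw": -1}, {"tx": 0, "ty": -0.05, "tz": -0.17, "wx": 0, "wy": 0, "wz": 0, "jaw": -1}, {"tx": 0, "ty": -0.06, "tz": -0.17, "wx": 0, "wy": 0, "wz": 0, "jaw": -1}, {"tx": 0, "ty": -0.07, "tz": -0.17, "wx": 0, "wy": 0, "wz": 0, "jaw": -1}, {"tx": 0, "ty": 0, "tz": 0, "wx": 0, "wy": 0, "wz": 0, "jaw": -1}, {"tx": 0, "ty": 0, "tz": 0, "wx": 0, "wy": 0, "wz": 0, "jaw": -1}]'

```text
time: 10.55
tool_pos: [603.7, -71.3, 159.2]
tcp_rot: [-0.292, 1.57, -1.779]
contact_force: [-1.5, -4.4, 5.5]
grip_width: 25.6
```

```bash
python3 -c "
from h import *
nxt(45,0.)"
```

```text
now r 24.4 th 22.2 z 159.17 F [-1.49 -4.37  5.55] M [-0.769  0.461 -0.031] t 10.55
total cm [-0.    -0.603 -0.763] per row/6 [-1.000e-04 -1.005e-01 -1.272e-01]
```

Request:
arm_command --plan '[{"tx": -0.01, "ty": -0.08, "tz": -0.14, "wx": 0, "wy": 0, "wz": 0, "jaw": -1}, {"tx": -0.01, "ty": -0.09, "tz": -0.14, "wx": 0, "wy": 0, "wz": 0, "jaw": -1}, {"tx": -0.01, "ty": -0.09, "tz": -0.13, "wx": 0, "wy": 0, "wz": 0, "jaw": -1}, {"tx": -0.01, "ty": -0.1, "tz": -0.13, "wx": 0, "wy": 0, "wz": 0, "jaw": -1}, {"tx": -0.01, "ty": -0.11, "tz": -0.12, "wx": 0, "wy": 0, "wz": 0, "jaw": -1}, {"tx": -0.01, "ty": -0.11, "tz": -0.11, "wx": 0, "wy": 0, "wz": 0, "jaw": -1}, {"tx": 0, "ty": 0, "tz": 0, "wx": 0, "wy": 0, "wz": 0, "jaw": -1}, {"tx": 0, "ty": 0, "tz": 0, "wx": 0, "wy": 0, "wz": 0, "jaw": -1}]'

```text
time: 11.35
tool_pos: [598.6, -65.0, 160.4]
tcp_rot: [0.864, 1.567, -0.623]
contact_force: [1.2, -6.4, 6.2]
grip_width: 25.6
```

```bash
python3 -c "
from h import *
nxt(67.5,0.)"
```

```text
now r 25.08 th 41.2 z 160.41 F [ 1.18 -6.37  6.15] M [-1.287 -0.3   -0.034] t 11.35
total cm [-0.005 -1.01  -0.521] per row/6 [-0.0008 -0.1684 -0.0868]
```

Request:
arm_command --plan '[{"tx": -0.08, "ty": 0, "tz": 0, "wx": 0, "wy": 0, "wz": 0, "jaw": -1}, {"tx": 0, "ty": 0, "tz": 0, "wx": 0, "wy": 0, "wz": 0, "jaw": -1}, {"tx": 0, "ty": 0, "tz": 0, "wx": 0, "wy": 0, "wz": 0, "jaw": -1}]'

```text
time: 11.65
tool_pos: [598.6, -64.9, 161.0]
tcp_rot: [0.853, 1.567, -0.634]
contact_force: [2.4, -5.0, 4.3]
grip_width: 25.8
```

```bash
python3 -c "
from h import *
st();nxt(45,0.,n=1)"
```

```text
t 11.65 pos [598.57 -64.92 161.02] x [ 0.0033 -0.0024 -1.    ] z [ 0.0835 -0.9965  0.0027] yawz -85.21 F [ 2.4  -4.97  4.35] M [-1.269 -0.402  0.029] w 25.8 j [-0.234  0.557  1.429 -0.002  1.152  1.253]
now r 25.11 th 41.3 z 161.02 F [ 2.4  -4.97  4.35] M [-1.269 -0.402  0.029] t 11.65
total cm [-0.001 -0.143 -0.079] per row/1 [-0.0006 -0.1429 -0.0794]
```

```bash
cat >> h.py <<'E'
import json
def plan(theta,r=25.3,n=6):
    "from commanded xy stored in cmd.json; gives tool-axis per-row; call adv() with the totals actually sent"
    c=np.array(json.load(open('cmd.json'))); a0=np.deg2rad(-85.2); zt=np.array([np.cos(a0),np.sin(a0)]); yt=np.array([-zt[1],zt[0]])
    o=readout.get_obs(); p=o['tool_pos']; e=p[:2]-C; f=o['contact_force']-[0,0,-.9]
    print('meas r',np.hypot(*e).round(2),'th',((np.degrees(np.arctan2(e[1],e[0])-YAW)+20)%360-20).round(1),'z',p[2].round(2),'Fnet',f.round(2),'|F|',np.linalg.norm(f).round(2),'h',(p[2]+f[2]/2.5).round(2),'t',round(o['time'],2),'rx',np.array(rot(o['tcp_rot'])[:,0]).round(4))
    a=np.radians(theta)+YAW; d=(C+r*np.array([np.cos(a),np.sin(a)])-c)/10
    print('ty,tz total',(d@yt).round(3),(d@zt).round(3),'row',(d@yt/n).round(4),(d@zt/n).round(4))
def adv(ty,tz):
    c=np.array(json.load(open('cmd.json'))); a0=np.deg2rad(-85.2); zt=np.array([np.cos(a0),np.sin(a0)]); yt=np.array([-zt[1],zt[0]])
    c=c+10*(ty*yt+tz*zt); json.dump(c.tolist(),open('cmd.json','w'))
E
echo '[597.6,-63.8]'>cmd.json
python3 -c "
from h import *
plan(67.5)"
```

```text
meas r 25.11 th 41.3 z 161.02 Fnet [ 2.4  -4.97  5.25] |F| 7.61 h 163.12 t 11.65 rx [ 0.0033 -0.0024 -1.    ]
ty,tz total -0.906 -0.443 row -0.1511 -0.0739
```

Request:
arm_command --plan '[{"tx": -0.02, "ty": 0, "tz": 0, "wx": 0, "wy": 0, "wz": 0, "jaw": -1}, {"tx": 0, "ty": 0, "tz": 0, "wx": 0, "wy": 0, "wz": 0, "jaw": -1}, {"tx": -0.015, "ty": -0.14, "tz": -0.09, "wx": 0, "wy": 0, "wz": 0, "jaw": -1}, {"tx": -0.015, "ty": -0.15, "tz": -0.08, "wx": 0, "wy": 0, "wz": 0, "jaw": -1}, {"tx": -0.015, "ty": -0.15, "tz": -0.08, "wx": 0, "wy": 0, "wz": 0, "jaw": -1}, {"tx": -0.015, "ty": -0.15, "tz": -0.07, "wx": 0, "wy": 0, "wz": 0, "jaw": -1}, {"tx": -0.015, "ty": -0.16, "tz": -0.07, "wx": 0, "wy": 0, "wz": 0, "jaw": -1}, {"tx": -0.015, "ty": -0.16, "tz": -0.06, "wx": 0, "wy": 0, "wz": 0, "jaw": -1}, {"tx": 0, "ty": 0, "tz": 0, "wx": 0, "wy": 0, "wz": 0, "jaw": -1}, {"tx": 0, "ty": 0, "tz": 0, "wx": 0, "wy": 0, "wz": 0, "jaw": -1}]'

```text
time: 12.65
tool_pos: [589.2, -60.6, 162.1]
tcp_rot: [1.14, 1.567, -0.347]
contact_force: [3.2, -3.4, 5.0]
grip_width: 25.8
```

```bash
python3 -c "
from h import *
adv(-.91,-.45);plan(90)"
```

```text
meas r 25.1 th 65.0 z 162.12 Fnet [ 3.18 -3.45  5.95] |F| 7.58 h 164.5 t 12.65 rx [ 0.0034 -0.0012 -1.    ]
ty,tz total -0.981 -0.067 row -0.1635 -0.0111
```

Request:
arm_command --plan '[{"tx": -0.02, "ty": -0.16, "tz": -0.03, "wx": 0, "wy": 0, "wz": 0, "jaw": -1}, {"tx": -0.02, "ty": -0.16, "tz": -0.03, "wx": 0, "wy": 0, "wz": 0, "jaw": -1}, {"tx": -0.02, "ty": -0.16, "tz": -0.02, "wx": 0, "wy": 0, "wz": 0, "jaw": -1}, {"tx": -0.02, "ty": -0.17, "tz": -0.01, "wx": 0, "wy": 0, "wz": 0, "jaw": -1}, {"tx": -0.02, "ty": -0.17, "tz": 0.01, "wx": 0, "wy": 0, "wz": 0, "jaw": -1}, {"tx": -0.02, "ty": -0.16, "tz": 0.01, "wx": 0, "wy": 0, "wz": 0, "jaw": -1}, {"tx": 0, "ty": 0, "tz": 0, "wx": 0, "wy": 0, "wz": 0, "jaw": -1}, {"tx": 0, "ty": 0, "tz": 0, "wx": 0, "wy": 0, "wz": 0, "jaw": -1}]'

```text
time: 13.45
tool_pos: [579.1, -60.3, 163.1]
tcp_rot: [1.282, 1.568, -0.205]
contact_force: [3.2, -2.7, 5.3]
grip_width: 25.6
```

```bash
python3 -c "
from h import *
adv(-.98,-.07);plan(112.5)"
```

```text
meas r 25.08 th 88.2 z 163.13 Fnet [ 3.18 -2.7   6.18] |F| 7.46 h 165.6 t 13.45 rx [ 2.5e-03 -5.0e-04 -1.0e+00]
ty,tz total -0.938 0.313 row -0.1564 0.0521
```

Request:
arm_command --plan '[{"tx": -0.02, "ty": 0, "tz": 0, "wx": 0, "wy": 0, "wz": 0, "jaw": -1}, {"tx": 0, "ty": 0, "tz": 0, "wx": 0, "wy": 0, "wz": 0, "jaw": -1}, {"tx": -0.015, "ty": -0.16, "tz": 0.04, "wx": 0, "wy": 0, "wz": 0, "jaw": -1}, {"tx": -0.015, "ty": -0.16, "tz": 0.04, "wx": 0, "wy": 0, "wz": 0, "jaw": -1}, {"tx": -0.015, "ty": -0.16, "tz": 0.05, "wx": 0, "wy": 0, "wz": 0, "jaw": -1}, {"tx": -0.015, "ty": -0.16, "tz": 0.05, "wx": 0, "wy": 0, "wz": 0, "jaw": -1}, {"tx": -0.015, "ty": -0.15, "tz": 0.06, "wx": 0, "wy": 0, "wz": 0, "jaw": -1}, {"tx": -0.015, "ty": -0.15, "tz": 0.07, "wx": 0, "wy": 0, "wz": 0, "jaw": -1}, {"tx": 0, "ty": 0, "tz": 0, "wx": 0, "wy": 0, "wz": 0, "jaw": -1}, {"tx": 0, "ty": 0, "tz": 0, "wx": 0, "wy": 0, "wz": 0, "jaw": -1}]'

```text
time: 14.45
tool_pos: [570.0, -63.8, 164.1]
tcp_rot: [1.531, 1.569, 0.044]
contact_force: [5.1, -1.3, 4.8]
grip_width: 26.0
```

```bash
python3 -c "
from h import *
adv(-.94,.31);plan(135)"
```

```text
meas r 25.12 th 110.8 z 164.06 Fnet [ 5.08 -1.32  5.67] |F| 7.73 h 166.33 t 14.45 rx [ 2.1e-03  1.0e-04 -1.0e+00]
ty,tz total -0.746 0.647 row -0.1244 0.1078
```

Request:
arm_command --plan '[{"tx": -0.015, "ty": -0.14, "tz": 0.09, "wx": 0, "wy": 0, "wz": 0, "jaw": -1}, {"tx": -0.01, "ty": -0.13, "tz": 0.1, "wx": 0, "wy": 0, "wz": 0, "jaw": -1}, {"tx": -0.01, "ty": -0.13, "tz": 0.11, "wx": 0, "wy": 0, "wz": 0, "jaw": -1}, {"tx": -0.01, "ty": -0.12, "tz": 0.11, "wx": 0, "wy": 0, "wz": 0, "jaw": -1}, {"tx": -0.01, "ty": -0.12, "tz": 0.12, "wx": 0, "wy": 0, "wz": 0, "jaw": -1}, {"tx": -0.01, "ty": -0.11, "tz": 0.12, "wx": 0, "wy": 0, "wz": 0, "jaw": -1}, {"tx": 0, "ty": 0, "tz": 0, "wx": 0, "wy": 0, "wz": 0, "jaw": -1}, {"tx": 0, "ty": 0, "tz": 0, "wx": 0, "wy": 0, "wz": 0, "jaw": -1}, {"tx": 0, "ty": 0, "tz": 0, "wx": 0, "wy": 0, "wz": 0, "jaw": -1}]'

```text
time: 15.35
tool_pos: [562.8, -70.5, 164.6]
tcp_rot: [2.044, 1.569, 0.557]
contact_force: [4.3, 0.5, 5.3]
grip_width: 26.0
```

```bash
python3 -c "
from h import *
adv(-.75,.65);plan(157.5)"
```

```text
meas r 25.26 th 133.2 z 164.61 Fnet [4.29 0.48 6.17] |F| 7.53 h 167.07 t 15.35 rx [ 1.5e-03  9.0e-04 -1.0e+00]
ty,tz total -0.44 0.878 row -0.0734 0.1464
```

Request:
arm_command --plan '[{"tx": -0.02, "ty": 0, "tz": 0, "wx": 0, "wy": 0, "wz": 0, "jaw": -1}, {"tx": -0.01, "ty": -0.08, "tz": 0.14, "wx": 0, "wy": 0, "wz": 0, "jaw": -1}, {"tx": -0.01, "ty": -0.08, "tz": 0.14, "wx": 0, "wy": 0, "wz": 0, "jaw": -1}, {"tx": -0.01, "ty": -0.07, "tz": 0.15, "wx": 0, "wy": 0, "wz": 0, "jaw": -1}, {"tx": -0.01, "ty": -0.07, "tz": 0.15, "wx": 0, "wy": 0, "wz": 0, "jaw": -1}, {"tx": -0.01, "ty": -0.06, "tz": 0.15, "wx": 0, "wy": 0, "wz": 0, "jaw": -1}, {"tx": -0.01, "ty": -0.06, "tz": 0.15, "wx": 0, "wy": 0, "wz": 0, "jaw": -1}, {"tx": 0, "ty": 0, "tz": 0, "wx": 0, "wy": 0, "wz": 0, "jaw": -1}, {"tx": 0, "ty": 0, "tz": 0, "wx": 0, "wy": 0, "wz": 0, "jaw": -1}]'

```text
time: 16.25
tool_pos: [558.4, -80.2, 165.0]
tcp_rot: [-1.889, 1.57, 2.907]
contact_force: [1.7, 1.7, 4.7]
grip_width: 25.9
```

```bash
python3 -c "
from h import *
adv(-.42,.88);plan(180,25.0)"
```

```text
meas r 25.54 th 157.3 z 164.99 Fnet [1.68 1.69 5.64] |F| 6.12 h 167.24 t 16.25 rx [-9.e-04  2.e-04 -1.e+00]
ty,tz total -0.064 0.979 row -0.0106 0.1632
```

Request:
arm_command --plan '[{"tx": 0, "ty": -0.03, "tz": 0.16, "wx": 0, "wy": 0, "wz": 0, "jaw": -1}, {"tx": 0, "ty": -0.02, "tz": 0.16, "wx": 0, "wy": 0, "wz": 0, "jaw": -1}, {"tx": 0, "ty": -0.01, "tz": 0.16, "wx": 0, "wy": 0, "wz": 0, "jaw": -1}, {"tx": 0, "ty": 0, "tz": 0.16, "wx": 0, "wy": 0, "wz": 0, "jaw": -1}, {"tx": 0, "ty": 0.01, "tz": 0.17, "wx": 0, "wy": 0, "wz": 0, "jaw": -1}, {"tx": 0, "ty": 0.02, "tz": 0.17, "wx": 0, "wy": 0, "wz": 0, "jaw": -1}, {"tx": 0, "ty": 0, "tz": 0, "wx": 0, "wy": 0, "wz": 0, "jaw": -1}, {"tx": 0, "ty": 0, "tz": 0, "wx": 0, "wy": 0, "wz": 0, "jaw": -1}, {"tx": 0, "ty": 0, "tz": 0, "wx": 0, "wy": 0, "wz": 0, "jaw": -1}]'

```text
time: 17.15
tool_pos: [559.1, -90.6, 165.1]
tcp_rot: [-0.441, 1.57, -1.928]
contact_force: [0.4, -0.7, 3.4]
grip_width: 26.2
```

```bash
python3 -c "
from h import *
adv(-.03,.98);plan(202.5,24.8)"
```

```text
meas r 25.03 th 181.1 z 165.09 Fnet [ 0.41 -0.66  4.35] |F| 4.42 h 166.83 t 17.15 rx [-4.e-04 -1.e-03 -1.e+00]
ty,tz total 0.289 0.916 row 0.0482 0.1526
```

Request:
arm_command --plan '[{"tx": 0.02, "ty": 0.03, "tz": 0.16, "wx": 0, "wy": 0, "wz": 0, "jaw": -1}, {"tx": 0.02, "ty": 0.04, "tz": 0.16, "wx": 0, "wy": 0, "wz": 0, "jaw": -1}, {"tx": 0.02, "ty": 0.05, "tz": 0.15, "wx": 0, "wy": 0, "wz": 0, "jaw": -1}, {"tx": 0.02, "ty": 0.05, "tz": 0.15, "wx": 0, "wy": 0, "wz": 0, "jaw": -1}, {"tx": 0.02, "ty": 0.06, "tz": 0.15, "wx": 0, "wy": 0, "wz": 0, "jaw": -1}, {"tx": 0.02, "ty": 0.07, "tz": 0.14, "wx": 0, "wy": 0, "wz": 0, "jaw": -1}, {"tx": 0, "ty": 0, "tz": 0, "wx": 0, "wy": 0, "wz": 0, "jaw": -1}, {"tx": 0, "ty": 0, "tz": 0, "wx": 0, "wy": 0, "wz": 0, "jaw": -1}]'

```text
time: 17.95
tool_pos: [563.2, -99.4, 164.0]
tcp_rot: [0.515, 1.57, -0.972]
contact_force: [1.6, 0.9, 1.5]
grip_width: 26.0
```

```bash
python3 -c "
from h import *
adv(.30,.91);plan(225,24.9)"
```

```text
meas r 24.82 th 203.5 z 164.04 Fnet [1.61 0.94 2.39] |F| 3.03 h 165.0 t 17.95 rx [ 6.e-04 -9.e-04 -1.e+00]
ty,tz total 0.615 0.747 row 0.1024 0.1245
```

Request:
arm_command --plan '[{"tx": 0.08, "ty": 0, "tz": 0, "wx": 0, "wy": 0, "wz": 0, "jaw": -1}, {"tx": 0.02, "ty": 0.08, "tz": 0.14, "wx": 0, "wy": 0, "wz": 0, "jaw": -1}, {"tx": 0.02, "ty": 0.09, "tz": 0.13, "wx": 0, "wy": 0, "wz": 0, "jaw": -1}, {"tx": 0.02, "ty": 0.1, "tz": 0.13, "wx": 0, "wy": 0, "wz": 0, "jaw": -1}, {"tx": 0.02, "ty": 0.11, "tz": 0.12, "wx": 0, "wy": 0, "wz": 0, "jaw": -1}, {"tx": 0.02, "ty": 0.11, "tz": 0.12, "wx": 0, "wy": 0, "wz": 0, "jaw": -1}, {"tx": 0.02, "ty": 0.12, "tz": 0.11, "wx": 0, "wy": 0, "wz": 0, "jaw": -1}, {"tx": 0, "ty": 0, "tz": 0, "wx": 0, "wy": 0, "wz": 0, "jaw": -1}, {"tx": 0, "ty": 0, "tz": 0, "wx": 0, "wy": 0, "wz": 0, "jaw": -1}]'

```text
time: 18.85
tool_pos: [570.0, -106.1, 162.1]
tcp_rot: [0.756, 1.57, -0.731]
contact_force: [0.4, 3.7, 4.9]
grip_width: 25.8
```

```bash
python3 -c "
from h import *
adv(.61,.75);plan(247.5,24.9)"
```

```text
meas r 25.09 th 225.6 z 162.05 Fnet [0.38 3.72 5.8 ] |F| 6.9 h 164.37 t 18.85 rx [ 5.e-04 -5.e-04 -1.e+00]
ty,tz total 0.872 0.434 row 0.1454 0.0723
```

Request:
arm_command --plan '[{"tx": 0, "ty": 0, "tz": 0, "wx": 0, "wy": 0, "wz": 0, "jaw": -1}, {"tx": 0.015, "ty": 0.13, "tz": 0.09, "wx": 0, "wy": 0, "wz": 0, "jaw": -1}, {"tx": 0.015, "ty": 0.14, "tz": 0.08, "wx": 0, "wy": 0, "wz": 0, "jaw": -1}, {"tx": 0.015, "ty": 0.15, "tz": 0.07, "wx": 0, "wy": 0, "wz": 0, "jaw": -1}, {"tx": 0.015, "ty": 0.15, "tz": 0.07, "wx": 0, "wy": 0, "wz": 0, "jaw": -1}, {"tx": 0.015, "ty": 0.15, "tz": 0.06, "wx": 0, "wy": 0, "wz": 0, "jaw": -1}, {"tx": 0.015, "ty": 0.15, "tz": 0.06, "wx": 0, "wy": 0, "wz": 0, "jaw": -1}, {"tx": 0, "ty": 0, "tz": 0, "wx": 0, "wy": 0, "wz": 0, "jaw": -1}, {"tx": 0, "ty": 0, "tz": 0, "wx": 0, "wy": 0, "wz": 0, "jaw": -1}]'

```text
time: 19.75
tool_pos: [578.5, -109.5, 160.9]
tcp_rot: [-1.558, 1.57, -3.045]
contact_force: [-1.8, 3.6, 4.4]
grip_width: 26.2
```

```bash
python3 -c "
from h import *
adv(.87,.43);plan(270,24.9)"
```

```text
meas r 25.03 th 246.6 z 160.86 Fnet [-1.77  3.56  5.26] |F| 6.59 h 162.96 t 19.75 rx [-1.e-03 -1.e-04 -1.e+00]
ty,tz total 0.971 0.076 row 0.1618 0.0127
```

Request:
arm_command --plan '[{"tx": 0.015, "ty": 0.16, "tz": 0.03, "wx": 0, "wy": 0, "wz": 0, "jaw": -1}, {"tx": 0.015, "ty": 0.16, "tz": 0.03, "wx": 0, "wy": 0, "wz": 0, "jaw": -1}, {"tx": 0.015, "ty": 0.16, "tz": 0.02, "wx": 0, "wy": 0, "wz": 0, "jaw": -1}, {"tx": 0.015, "ty": 0.16, "tz": 0.01, "wx": 0, "wy": 0, "wz": 0, "jaw": -1}, {"tx": 0.015, "ty": 0.16, "tz": 0, "wx": 0, "wy": 0, "wz": 0, "jaw": -1}, {"tx": 0.015, "ty": 0.17, "tz": -0.01, "wx": 0, "wy": 0, "wz": 0, "jaw": -1}, {"tx": 0, "ty": 0, "tz": 0, "wx": 0, "wy": 0, "wz": 0, "jaw": -1}, {"tx": 0, "ty": 0, "tz": 0, "wx": 0, "wy": 0, "wz": 0, "jaw": -1}, {"tx": 0, "ty": 0, "tz": 0, "wx": 0, "wy": 0, "wz": 0, "jaw": -1}]'

```text
time: 20.65
tool_pos: [588.9, -109.4, 160.3]
tcp_rot: [1.233, 1.57, -0.254]
contact_force: [-1.1, 2.8, 2.9]
grip_width: 25.8
```

```bash
python3 -c "
from h import *
adv(.97,.08);plan(292.5,24.9)"
```

```text
meas r 25.03 th 270.7 z 160.31 Fnet [-1.13  2.83  3.75] |F| 4.84 h 161.81 t 20.65 rx [ 1.2e-03 -3.0e-04 -1.0e+00]
ty,tz total 0.924 -0.308 row 0.1539 -0.0514
```

Request:
arm_command --plan '[{"tx": 0.02, "ty": 0.16, "tz": -0.03, "wx": 0, "wy": 0, "wz": 0, "jaw": -1}, {"tx": 0.02, "ty": 0.16, "tz": -0.04, "wx": 0, "wy": 0, "wz": 0, "jaw": -1}, {"tx": 0.02, "ty": 0.16, "tz": -0.05, "wx": 0, "wy": 0, "wz": 0, "jaw": -1}, {"tx": 0.02, "ty": 0.15, "tz": -0.05, "wx": 0, "wy": 0, "wz": 0, "jaw": -1}, {"tx": 0.02, "ty": 0.15, "tz": -0.06, "wx": 0, "wy": 0, "wz": 0, "jaw": -1}, {"tx": 0.02, "ty": 0.14, "tz": -0.07, "wx": 0, "wy": 0, "wz": 0, "jaw": -1}, {"tx": 0, "ty": 0, "tz": 0, "wx": 0, "wy": 0, "wz": 0, "jaw": -1}, {"tx": 0, "ty": 0, "tz": 0, "wx": 0, "wy": 0, "wz": 0, "jaw": -1}]'

```text
time: 21.45
tool_pos: [597.9, -105.4, 159.1]
tcp_rot: [1.735, 1.57, 0.248]
contact_force: [-1.3, 1.9, 3.9]
grip_width: 25.8
```

```bash
python3 -c "
from h import *
adv(.92,-.3);plan(315,24.9)"
```

```text
meas r 24.91 th 293.4 z 159.1 Fnet [-1.32  1.92  4.75] |F| 5.29 h 161.0 t 21.45 rx [ 1.2e-03  3.0e-04 -1.0e+00]
ty,tz total 0.74 -0.642 row 0.1233 -0.1071
```

Drop next about 0.4 mm.

Request:
arm_command --plan '[{"tx": 0.01, "ty": 0.14, "tz": -0.09, "wx": 0, "wy": 0, "wz": 0, "jaw": -1}, {"tx": 0.01, "ty": 0.13, "tz": -0.1, "wx": 0, "wy": 0, "wz": 0, "jaw": -1}, {"tx": 0.01, "ty": 0.13, "tz": -0.1, "wx": 0, "wy": 0, "wz": 0, "jaw": -1}, {"tx": 0.01, "ty": 0.12, "tz": -0.11, "wx": 0, "wy": 0, "wz": 0, "jaw": -1}, {"tx": 0.01, "ty": 0.11, "tz": -0.12, "wx": 0, "wy": 0, "wz": 0, "jaw": -1}, {"tx": 0.01, "ty": 0.11, "tz": -0.12, "wx": 0, "wy": 0, "wz": 0, "jaw": -1}, {"tx": 0, "ty": 0, "tz": 0, "wx": 0, "wy": 0, "wz": 0, "jaw": -1}, {"tx": 0, "ty": 0, "tz": 0, "wx": 0, "wy": 0, "wz": 0, "jaw": -1}, {"tx": 0, "ty": 0, "tz": 0, "wx": 0, "wy": 0, "wz": 0, "jaw": -1}]'

```text
time: 22.35
tool_pos: [604.6, -98.3, 158.5]
tcp_rot: [1.804, 1.57, 0.317]
contact_force: [-2.5, 0.8, 5.2]
grip_width: 25.7
```

```bash
python3 -c "
from h import *
adv(.74,-.64);plan(337.5,24.9)"
```

```text
meas r 24.96 th 315.9 z 158.51 Fnet [-2.54  0.82  6.07] |F| 6.64 h 160.94 t 22.35 rx [ 1.e-03  3.e-04 -1.e+00]
ty,tz total 0.437 -0.87 row 0.0728 -0.145
```

Now flat to slightly rising.

Request:
arm_command --plan '[{"tx": 0, "ty": 0.09, "tz": -0.13, "wx": 0, "wy": 0, "wz": 0, "jaw": -1}, {"tx": 0, "ty": 0.08, "tz": -0.14, "wx": 0, "wy": 0, "wz": 0, "jaw": -1}, {"tx": -0.01, "ty": 0.08, "tz": -0.14, "wx": 0, "wy": 0, "wz": 0, "jaw": -1}, {"tx": 0, "ty": 0.07, "tz": -0.15, "wx": 0, "wy": 0, "wz": 0, "jaw": -1}, {"tx": 0, "ty": 0.06, "tz": -0.15, "wx": 0, "wy": 0, "wz": 0, "jaw": -1}, {"tx": -0.01, "ty": 0.06, "tz": -0.16, "wx": 0, "wy": 0, "wz": 0, "jaw": -1}, {"tx": 0, "ty": 0, "tz": 0, "wx": 0, "wy": 0, "wz": 0, "jaw": -1}, {"tx": 0, "ty": 0, "tz": 0, "wx": 0, "wy": 0, "wz": 0, "jaw": -1}]'

```text
time: 23.15
tool_pos: [608.1, -89.1, 158.6]
tcp_rot: [2.276, 1.57, 0.79]
contact_force: [-2.7, -0.3, 4.0]
grip_width: 26.0
```

```bash
python3 -c "
from h import *
adv(.44,-.87);plan(360,24.9)"
```

```text
meas r 24.99 th 338.7 z 158.63 Fnet [-2.67 -0.28  4.88] |F| 5.57 h 160.58 t 23.15 rx [ 6.e-04  6.e-04 -1.e+00]
ty,tz total 0.069 -0.969 row 0.0115 -0.1615
```

Request:
arm_command --plan '[{"tx": 0, "ty": 0.03, "tz": -0.16, "wx": 0, "wy": 0, "wz": 0, "jaw": -1}, {"tx": 0, "ty": 0.03, "tz": -0.16, "wx": 0, "wy": 0, "wz": 0, "jaw": -1}, {"tx": -0.01, "ty": 0.02, "tz": -0.16, "wx": 0, "wy": 0, "wz": 0, "jaw": -1}, {"tx": 0, "ty": 0.01, "tz": -0.16, "wx": 0, "wy": 0, "wz": 0, "jaw": -1}, {"tx": -0.01, "ty": 0, "tz": -0.17, "wx": 0, "wy": 0, "wz": 0, "jaw": -1}, {"tx": 0, "ty": -0.02, "tz": -0.17, "wx": 0, "wy": 0, "wz": 0, "jaw": -1}, {"tx": 0, "ty": 0, "tz": 0, "wx": 0, "wy": 0, "wz": 0, "jaw": -1}, {"tx": 0, "ty": 0, "tz": 0, "wx": 0, "wy": 0, "wz": 0, "jaw": -1}, {"tx": 0, "ty": 0, "tz": 0, "wx": 0, "wy": 0, "wz": 0, "jaw": -1}, {"tx": 0, "ty": 0, "tz": 0, "wx": 0, "wy": 0, "wz": 0, "jaw": -1}]'

```text
time: 24.15
tool_pos: [608.1, -79.5, 159.0]
tcp_rot: [1.7, 1.57, 0.213]
contact_force: [-1.6, -2.1, 5.3]
grip_width: 25.7
```

```bash
python3 -c "
from h import *
adv(.07,-.98);plan(365,24.9)"
```

```text
meas r 25.19 th 0.7 z 158.99 Fnet [-1.57 -2.1   6.22] |F| 6.75 h 161.48 t 24.15 rx [ 1.e-03  2.e-04 -1.e+00]
ty,tz total -0.037 -0.203 row -0.0061 -0.0339
```

Request:
arm_command --plan '[{"tx": 0, "ty": 0, "tz": 0, "wx": 0, "wy": 0, "wz": 0, "jaw": -1}, {"tx": 0, "ty": 0, "tz": 0, "wx": 0, "wy": 0, "wz": 0, "jaw": -1}, {"tx": 0, "ty": 0, "tz": 0, "wx": 0, "wy": 0, "wz": 0, "jaw": -1}, {"tx": -0.2, "ty": 0, "tz": 0, "wx": 0, "wy": 0, "wz": 0, "jaw": -1}, {"tx": -0.3, "ty": 0, "tz": 0, "wx": 0, "wy": 0, "wz": 0, "jaw": -1}, {"tx": -0.5, "ty": 0, "tz": 0, "wx": 0, "wy": 0, "wz": 0, "jaw": -1}, {"tx": -0.9, "ty": 0, "tz": 0, "wx": 0, "wy": 0, "wz": 0, "jaw": -1}, {"tx": -1, "ty": 0, "tz": 0, "wx": 0, "wy": 0, "wz": 0, "jaw": -1}, {"tx": -1, "ty": 0, "tz": 0, "wx": 0, "wy": 0, "wz": 0, "jaw": -1}, {"tx": -0.7, "ty": 0, "tz": 0, "wx": 0, "wy": 0, "wz": 0, "jaw": -1}, {"tx": 0, "ty": 0, "tz": 0, "wx": 0, "wy": 0, "wz": 0, "jaw": -1}, {"tx": 0, "ty": 0, "tz": 0, "wx": 0, "wy": 0, "wz": 0, "jaw": -1}, {"tx": 0, "ty": 0, "tz": 0, "wx": 0, "wy": 0, "wz": 0, "jaw": -1}]'

```text
time: 25.45
tool_pos: [607.5, -79.7, 204.3]
tcp_rot: [-1.857, 1.57, 2.94]
contact_force: [0.4, -0.3, -2.3]
grip_width: 25.8
```

```bash
python3 -c "
from h import *
st(); to([529.6,181.5,205])
for n in ('side','scene'): cv2.imwrite(f'pics/{n}6.png',imaging.capture(n))
crop('pics/side6.png','pics/c16.png',300,170,130,120,6)
crop('pics/scene6.png','pics/c17.png',170,80,130,120,6)
"
```

```text
t 25.45 pos [607.48 -79.72 204.25] x [-1.e-03  2.e-04 -1.e+00] z [ 8.360e-02 -9.965e-01 -3.000e-04] yawz -85.2 F [ 0.39 -0.33 -2.26] M [ 0.049  0.033 -0.049] w 25.8 j [-0.255  0.538  1.334 -0.     1.27   1.232]
shift tool cm [ -0.062  -5.575 -26.682]
```

View pics/c16.png

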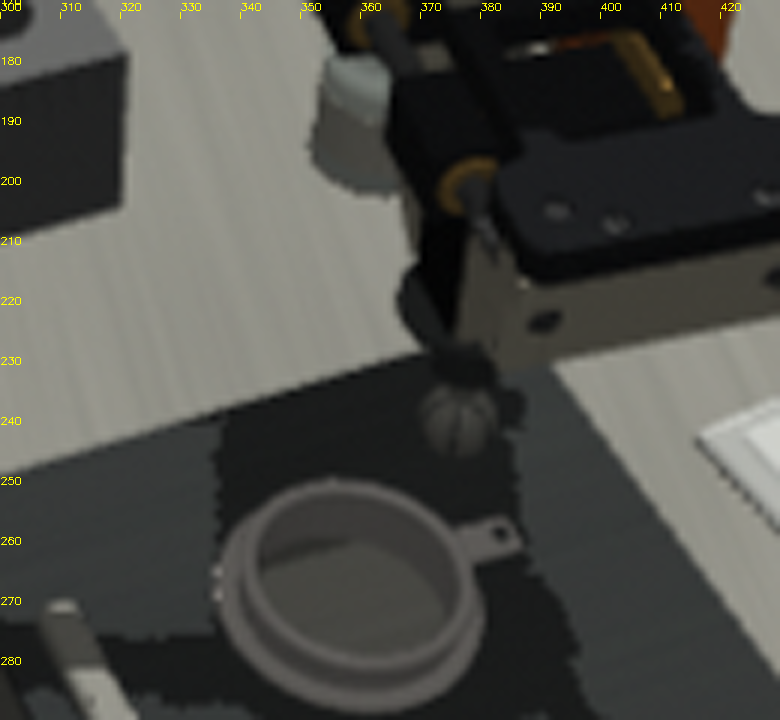

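View pics/c17.png

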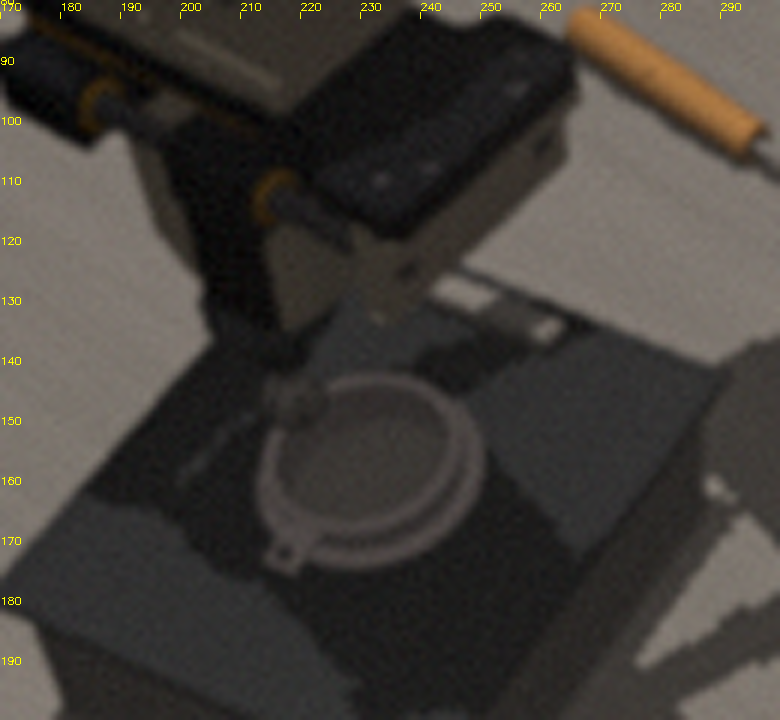

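Request:
arm_command --plan '[{"tx": 0, "ty": -0.55, "tz": -2.67, "wx": 0, "wy": 0, "wz": 0, "jaw": -1}, {"tx": 0, "ty": -0.55, "tz": -2.67, "wx": 0, "wy": 0, "wz": 0, "jaw": -1}, {"tx": 0, "ty": -0.55, "tz": -2.67, "wx": 0, "wy": 0, "wz": 0, "jaw": -1}, {"tx": 0, "ty": -0.55, "tz": -2.67, "wx": 0, "wy": 0, "wz": 0, "jaw": -1}, {"tx": 0, "ty": -0.55, "tz": -2.67, "wx": 0, "wy": 0, "wz": 0, "jaw": -1}, {"tx": 0, "ty": -0.55, "tz": -2.67, "wx": 0, "wy": 0, "wz": 0, "jaw": -1}, {"tx": 0, "ty": -0.55, "tz": -2.67, "wx": 0, "wy": 0, "wz": 0, "jaw": -1}, {"tx": 0, "ty": -0.55, "tz": -2.67, "wx": 0, "wy": 0, "wz": 0, "jaw": -1}, {"tx": 0, "ty": -0.55, "tz": -2.67, "wx": 0, "wy": 0, "wz": 0, "jaw": -1}, {"tx": 0, "ty": -0.55, "tz": -2.67, "wx": 0, "wy": 0, "wz": 0, "jaw": -1}, {"tx": 0, "ty": 0, "tz": 0, "wx": 0, "wy": 0, "wz": 0, "jaw": -1}, {"tx": 0, "ty": 0, "tz": 0, "wx": 0, "wy": 0, "wz": 0, "jaw": -1}, {"tx": 0, "ty": 0, "tz": 0, "wx": 0, "wy": 0, "wz": 0, "jaw": -1}, {"tx": 0, "ty": 0, "tz": 0, "wx": 0, "wy": 0, "wz": 0, "jaw": -1}]'

```text
time: 26.95
tool_pos: [531.0, 180.7, 204.6]
tcp_rot: [-0.208, 1.57, -1.696]
contact_force: [0.3, -0.6, -1.2]
grip_width: 25.8
```

```bash
python3 -c "
from h import *
st(); to([529.8,181.3,102])
for n in ('side','scene'): cv2.imwrite(f'pics/{n}7.png',imaging.capture(n))
crop('pics/side7.png','pics/c18.png',250,100,110,115,6)
crop('pics/scene7.png','pics/c19.png',310,140,100,115,6)
"
```

```text
t 26.95 pos [530.96 180.71 204.63] x [-0.e+00 -3.e-04 -1.e+00] z [ 8.240e-02 -9.966e-01  3.000e-04] yawz -85.27 F [ 0.26 -0.55 -1.17] M [ 0.019  0.013 -0.008] w 25.8 j [ 0.192  0.445  1.492 -0.     1.205  1.68 ]
shift tool cm [10.263 -0.11  -0.072]
```

View pics/c18.png

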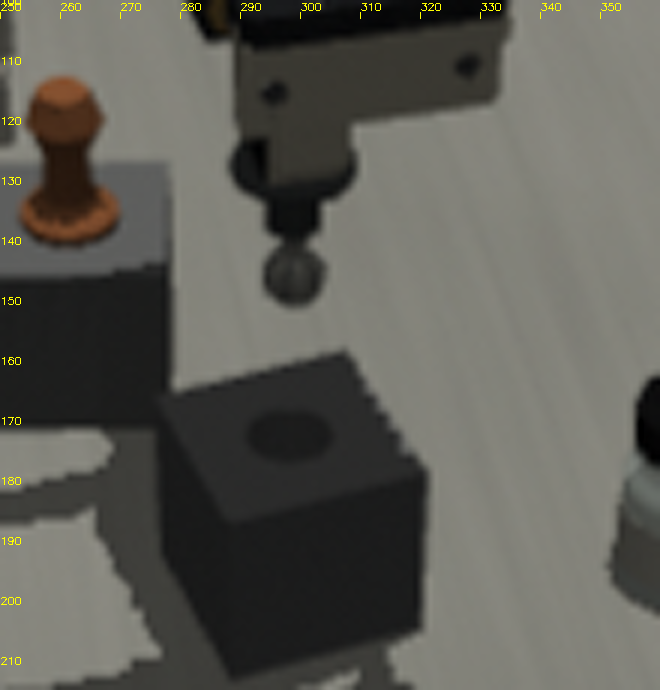

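View pics/c19.png

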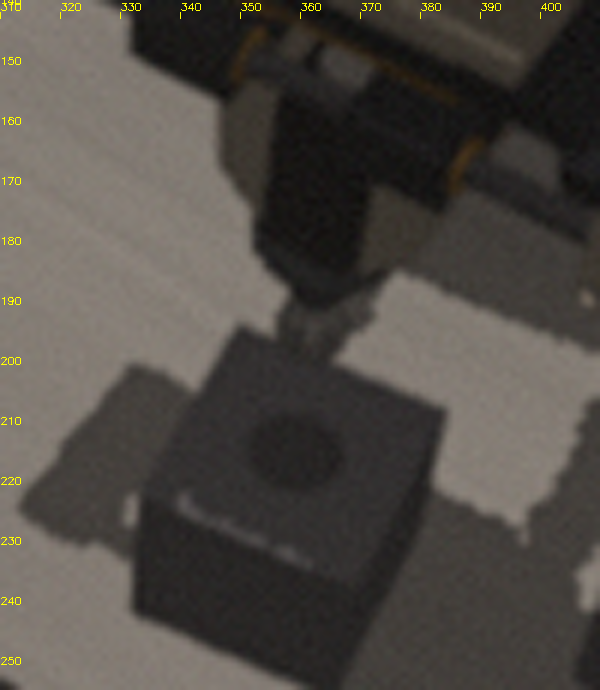

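```bash
python3 -c "
from h import *
np.set_printoptions(precision=1,suppress=True)
print(tri([ray('side',(298,172.3)),ray('scene',(359,215.3))]))
print(tri([ray('side',(299,145)),ray('scene',(361.5,194))]));st()
"
```

```text
(array([530.8, 182. ,  67. ]), [np.float64(0.5353972189328098), np.float64(0.5353972189328202)])
(array([532.8, 181.5, 134.3]), [np.float64(0.3894638475466795), np.float64(0.38946384754676366)])
t 27.05 pos [530.9 180.8 204.7] x [-0. -0. -1.] z [ 0.1 -1.   0. ] yawz -85.27 F [ 0.4 -0.2 -0.8] M [ 0.1 -0.  -0. ] w 26.1 j [ 0.2  0.4  1.5 -0.   1.2  1.7]
```

Request:
arm_command --plan '[{"tx": 1, "ty": -0.15, "tz": -0.06, "wx": 0, "wy": 0, "wz": 0, "jaw": -1}, {"tx": 1.5, "ty": 0, "tz": 0, "wx": 0, "wy": 0, "wz": 0, "jaw": -1}, {"tx": 0.8, "ty": 0, "tz": 0, "wx": 0, "wy": 0, "wz": 0, "jaw": -1}, {"tx": 0.7, "ty": 0, "tz": 0, "wx": 0, "wy": 0, "wz": 0, "jaw": -1}, {"tx": 0, "ty": 0, "tz": 0, "wx": 0, "wy": 0, "wz": 0, "jaw": -1}]'

```text
time: 27.55
tool_pos: [528.6, 182.0, 163.6]
tcp_rot: [-1.416, 1.569, -2.904]
contact_force: [0.6, -0.3, -1.8]
grip_width: 26.1
```

Request:
arm_command --plan '[{"tx": 0.5, "ty": 0, "tz": 0, "wx": 0, "wy": 0, "wz": 0, "jaw": -1}, {"tx": 0.5, "ty": 0, "tz": 0, "wx": 0, "wy": 0, "wz": 0, "jaw": -1}, {"tx": 0.5, "ty": 0, "tz": 0, "wx": 0, "wy": 0, "wz": 0, "jaw": -1}, {"tx": 0, "ty": 0, "tz": 0, "wx": 0, "wy": 0, "wz": 0, "jaw": -1}]'

```text
time: 27.95
tool_pos: [528.7, 182.1, 149.0]
tcp_rot: [-1.39, 1.569, -2.877]
contact_force: [0.4, 0.4, -1.1]
grip_width: 25.8
```

Request:
arm_command --plan '[{"tx": 0.3, "ty": 0.06, "tz": 0.06, "wx": 0, "wy": 0, "wz": 0, "jaw": -1}, {"tx": 0.5, "ty": 0, "tz": 0, "wx": 0, "wy": 0, "wz": 0, "jaw": -1}, {"tx": 0.5, "ty": 0, "tz": 0, "wx": 0, "wy": 0, "wz": 0, "jaw": -1}, {"tx": 0, "ty": 0, "tz": 0, "wx": 0, "wy": 0, "wz": 0, "jaw": -1}]'

```text
time: 28.35
tool_pos: [529.2, 181.5, 135.8]
tcp_rot: [-1.411, 1.569, -2.898]
contact_force: [-0.8, -0.7, -2.3]
grip_width: 26.0
```

Request:
arm_command --plan '[{"tx": 0.7, "ty": 0, "tz": 0, "wx": 0, "wy": 0, "wz": 0, "jaw": -1}, {"tx": 0.7, "ty": 0, "tz": 0, "wx": 0, "wy": 0, "wz": 0, "jaw": -1}, {"tx": 0.7, "ty": 0, "tz": 0, "wx": 0, "wy": 0, "wz": 0, "jaw": -1}, {"tx": 0.7, "ty": 0, "tz": 0, "wx": 0, "wy": 0, "wz": 0, "jaw": -1}, {"tx": 0.4, "ty": 0, "tz": 0, "wx": 0, "wy": 0, "wz": 0, "jaw": -1}, {"tx": 0, "ty": 0, "tz": 0, "wx": 0, "wy": 0, "wz": 0, "jaw": -1}]'

```text
time: 28.95
tool_pos: [529.3, 181.5, 103.9]
tcp_rot: [-1.404, 1.569, -2.891]
contact_force: [0.5, 0.5, -1.4]
grip_width: 25.5
```

Now 4 mm above rest (99.9). Lower slowly.

Request:
arm_command --plan '[{"tx": 0.1, "ty": 0, "tz": 0, "wx": 0, "wy": 0, "wz": 0, "jaw": -1}, {"tx": 0.1, "ty": 0, "tz": 0, "wx": 0, "wy": 0, "wz": 0, "jaw": -1}, {"tx": 0.1, "ty": 0, "tz": 0, "wx": 0, "wy": 0, "wz": 0, "jaw": -1}, {"tx": 0.05, "ty": 0, "tz": 0, "wx": 0, "wy": 0, "wz": 0, "jaw": -1}, {"tx": 0, "ty": 0, "tz": 0, "wx": 0, "wy": 0, "wz": 0, "jaw": -1}]'

```text
time: 29.45
tool_pos: [529.7, 181.6, 101.2]
tcp_rot: [-0.164, 1.571, -1.651]
contact_force: [0.3, -0.4, -1.0]
grip_width: 26.1
```

Request:
arm_command --plan '[{"tx": 0.06, "ty": 0, "tz": 0, "wx": 0, "wy": 0, "wz": 0, "jaw": -1}, {"tx": 0.06, "ty": 0, "tz": 0, "wx": 0, "wy": 0, "wz": 0, "jaw": -1}, {"tx": 0, "ty": 0, "tz": 0, "wx": 0, "wy": 0, "wz": 0, "jaw": -1}]'

```text
time: 29.75
tool_pos: [529.7, 181.6, 100.0]
tcp_rot: [-0.673, 1.571, -2.16]
contact_force: [0.2, -0.3, -1.2]
grip_width: 25.9
```

Request:
arm_command --plan '[{"tx": 0.04, "ty": 0, "tz": 0, "wx": 0, "wy": 0, "wz": 0, "jaw": -1}, {"tx": 0, "ty": 0, "tz": 0, "wx": 0, "wy": 0, "wz": 0, "jaw": -1}]'

```text
time: 29.95
tool_pos: [529.7, 181.6, 99.9]
tcp_rot: [1.211, 1.571, -0.276]
contact_force: [-1.6, -0.8, 2.0]
grip_width: 25.6
```

Flange is touching (+3 N). Release slowly.

Request:
arm_command --plan '[{"tx": 0, "ty": 0, "tz": 0, "wx": 0, "wy": 0, "wz": 0, "jaw": -0.3}, {"tx": 0, "ty": 0, "tz": 0, "wx": 0, "wy": 0, "wz": 0, "jaw": -0.1}, {"tx": 0, "ty": 0, "tz": 0, "wx": 0, "wy": 0, "wz": 0, "jaw": 0.1}, {"tx": 0, "ty": 0, "tz": 0, "wx": 0, "wy": 0, "wz": 0, "jaw": 0.3}, {"tx": 0, "ty": 0, "tz": 0, "wx": 0, "wy": 0, "wz": 0, "jaw": 0.3}, {"tx": 0, "ty": 0, "tz": 0, "wx": 0, "wy": 0, "wz": 0, "jaw": 0.3}, {"tx": 0, "ty": 0, "tz": 0, "wx": 0, "wy": 0, "wz": 0, "jaw": 0.3}]'

```text
time: 30.65
tool_pos: [529.7, 181.6, 99.6]
tcp_rot: [-0.404, 1.571, -1.891]
contact_force: [0.5, -0.4, 0.3]
grip_width: 59.8
```

Request:
arm_command --plan '[{"tx": -0.5, "ty": 0, "tz": 0, "wx": 0, "wy": 0, "wz": 0, "jaw": 0.3}, {"tx": -1, "ty": 0, "tz": 0, "wx": 0, "wy": 0, "wz": 0, "jaw": 0.3}, {"tx": -2, "ty": 0, "tz": 0, "wx": 0, "wy": 0, "wz": 0, "jaw": 0.3}, {"tx": -2.5, "ty": 0, "tz": 0, "wx": 0, "wy": 0, "wz": 0, "jaw": 0.3}, {"tx": -3, "ty": 0, "tz": 0, "wx": 0, "wy": 0, "wz": 0, "jaw": 0.3}, {"tx": -3, "ty": 0, "tz": 0, "wx": 0, "wy": 0, "wz": 0, "jaw": 0.3}, {"tx": -3, "ty": 0, "tz": 0, "wx": 0, "wy": 0, "wz": 0, "jaw": 0.3}, {"tx": 0, "ty": 0, "tz": 0, "wx": 0, "wy": 0, "wz": 0, "jaw": 0.3}, {"tx": 0, "ty": 0, "tz": 0, "wx": 0, "wy": 0, "wz": 0, "jaw": 0.3}, {"tx": 0, "ty": 0, "tz": 0, "wx": 0, "wy": 0, "wz": 0, "jaw": 0.3}]'

```text
time: 31.65
tool_pos: [529.1, 181.5, 248.9]
tcp_rot: [-1.42, 1.569, -2.907]
contact_force: [-0.0, -0.4, -0.9]
grip_width: 59.6
```

```bash
python3 -c "
from h import *
st(); shot('w9'); crop('pics/w9.png','pics/c20.png',230,100,180,140,4)
for n in ('side','scene'): cv2.imwrite(f'pics/{n}9.png',imaging.capture(n))
crop('pics/side9.png','pics/c21.png',265,130,70,85,7)
"
```

```text
t 31.65 pos [529.13 181.49 248.91] x [-1.6e-03 -4.0e-04 -1.0e+00] z [ 8.370e-02 -9.965e-01  2.000e-04] yawz -85.2 F [-0.   -0.39 -0.9 ] M [ 0.065 -0.028 -0.045] w 59.6 j [ 0.193  0.406  1.426 -0.     1.311  1.68 ]
t 31.65 pos [529.13 181.49 248.91] x [-1.6e-03 -4.0e-04 -1.0e+00] z [ 8.370e-02 -9.965e-01  2.000e-04] yawz -85.2 F [-0.   -0.39 -0.9 ] M [ 0.065 -0.028 -0.045] w 59.6 j [ 0.193  0.406  1.426 -0.     1.311  1.68 ]
```

View pics/side9.png

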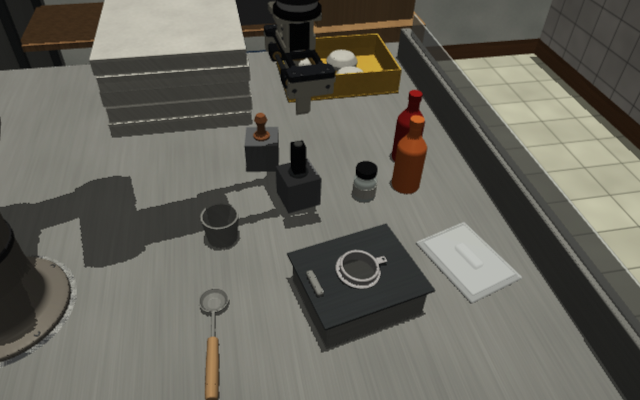

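View pics/c20.png

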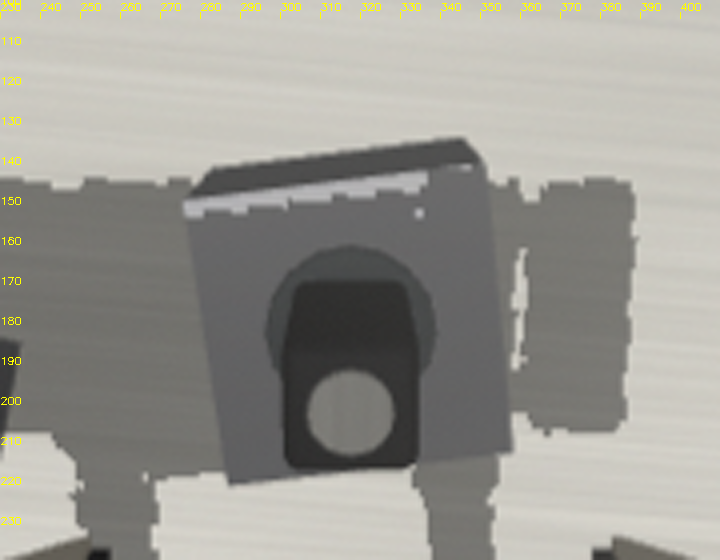

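View pics/scene9.png

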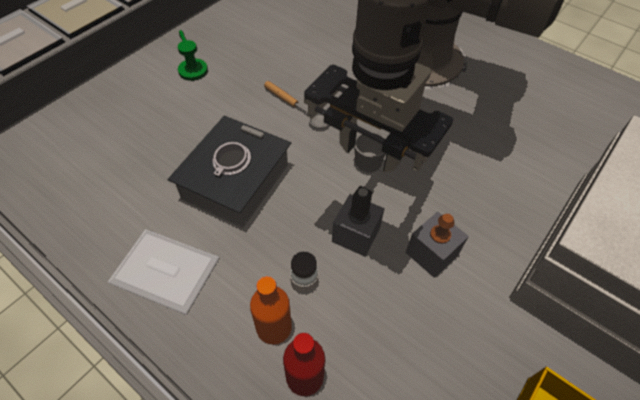

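```bash
python3 -c "
from plant import bot
print(bot.close_job())"
```

```text
the job is handed in; nothing more can be done
None
```

I took the tool from its holder and ran the ball once counter-clockwise round the lip's inner edge, from ear to ear. I then stood the tool back in its holder, let go and handed the job in. The clock read about 32 s, and no verdict is reported on hand-in.

- **Force:** At my stops every 22.5° the push read 3.0 to 9.6 N, after allowing for the tool's weight. At the eight stations round the lip and the return to the ear it read 4.4 to 7.6 N. The 9.6 N reading was at the 45° station, and I eased off there straight away. Force was only read at the end of each move, so peaks in between were not seen.
- **Lip:** By feel, its height varied by about 6.5 mm round the circle, lowest just before the ear and highest at about 150°.
- **Lift-off:** Pictures after the lift at the ear showed the tool had not slipped in the jaws.
- **End state:** The last wrist, side and scene pictures show the tool upright and centred in its holder, with the gripper open and about 110 mm clear above it. The other things on the counter look unmoved.
- **Disagreement:** The side and scene cameras put known heights about 3 mm too low. I therefore relied on the arm's own readings and on contact for heights.

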